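# Recharge the controller packs in the interlocked dock

### The job

The charging dock on the console is still running. Switch it off with the key nearest the robot, so that the key now down pops up; then lever its lid up with the blade of the letter opener, swing it open, lay every loose battery pack flat on the floor of the bay, close the lid fully, and put the opener back flat on the grey mat. With the lid shut, start quick charge by pressing the key farthest from the robot, so that it stays down and the off key pops up; do not shift the other things on the console.

Things in the scene. Friction and masses are not known exactly. Their poses are not given: they have to be found in the camera images.
- dock: grey charging dock, 130 (x) x 268 (y) mm, fixed, origin: centre of its underside; x points away from the robot, y left. Left part: the bay, walls up to z = 36 mm. Right part: key panel 64 mm wide, 36 mm high, with four black keys in a row along x, 30 mm apart, each 24 (x) x 44 (y) mm. From the front: off (steel dot), low, night (down at the start), quick (two steel ridges)
- bay (a point): centre of the bay's floor, 10 mm above the console; axes as the dock. The bay measures 120 (x) x 200 (y) mm inside and is 26 mm deep
- notch (a point): centre of the notch in the outer face of the bay's 5 mm thick front wall, right under the lid's front edge: 80 mm wide (y), 12 mm high (6 mm above and below this point). Only here does a thin blade go under the lid, whose edges are flush with the walls
- lid_hinge (a point): middle of the lid's hinge axis (along the dock's y), at the top of the bay's back wall, level with the underside of the closed lid
- lid (a joint): angle of the smoked see-through lid with a black front strip (130 x 208 x 6 mm, 0.1 kg, its front edge 130 mm from the hinge axis), rad: 0 = shut, 1.65 = open to the stop. Its stiff hinge (0.09 N m) keeps the lid wherever it is left; about 1.5 N at the front edge moves it
- key_off (a joint): value of the off (nearest the robot) key, m: 0 = up (top 14 mm above the panel), 0.009 = latched down, 0.011 = bottomed. Sprung up; pressing it fully takes about 3 N, and the shared latch then holds it down and lets the key that was down pop up. To be latched it must be pushed at least 9.5 mm.
- key_low (a joint): value of the low (second) key, m: 0 = up (top 14 mm above the panel), 0.009 = latched down, 0.011 = bottomed. Sprung up; pressing it fully takes about 3 N, and the shared latch then holds it down and lets the key that was down pop up. To be latched it must be pushed at least 9.5 mm.
- key_night (a joint): value of the night (third) key, m: 0 = up (top 14 mm above the panel), 0.009 = latched down, 0.011 = bottomed; it is down at the start. Sprung up; pressing it fully takes about 3 N, and the shared latch then holds it down and lets the key that was down pop up. To be latched it must be pushed at least 9.5 mm.
- key_quick (a joint): value of the quick (farthest from the robot) key, m: 0 = up (top 14 mm above the panel), 0.009 = latched down, 0.011 = bottomed. Sprung up; pressing it fully takes about 3 N, and the shared latch then holds it down and lets the key that was down pop up. To be latched it must be pushed at least 9.5 mm.
- key_off_top (a point): centre of the top face of the off key; moves with it
- key_quick_top (a point): centre of the top face of the quick key; moves with it
- mat: grey fabric mat, 240 (x) x 110 (y) x 3 mm, fixed, origin: centre of its underside; the opener lies on it at the start and belongs there
- opener: letter opener, 90 g, 175 mm long along x: wooden handle 100 x 24 (y) x 16 (z) mm and flat steel blade 75 mm long, 20 mm wide, 2.5 mm thick at the handle's mid height, pointing to +x (away from the robot at the start). Origin: centre of the handle's underside
- opener_grip (a point): opener's centre of mass, the place to grip it across the handle: 18 mm ahead of the handle's middle, 8 mm above its underside
- opener_tip (a point): end of the opener's blade, 107 mm ahead of opener_grip, at the blade's mid thickness
- pack0: grey battery pack with two brass contacts, 42 (x) x 30 (y) x 20 (z) mm, 60 g, origin: centre of its underside; two to four of them are present and lie on the console left of the dock
- pack1: grey battery pack with two brass contacts, 42 (x) x 30 (y) x 20 (z) mm, 60 g, origin: centre of its underside; two to four of them are present and lie on the console left of the dock
- pack2: grey battery pack with two brass contacts, 42 (x) x 30 (y) x 20 (z) mm, 60 g, origin: centre of its underside; two to four of them are present and lie on the console left of the dock
- pack3: grey battery pack with two brass contacts, 42 (x) x 30 (y) x 20 (z) mm, 60 g, origin: centre of its underside; two to four of them are present and lie on the console left of the dock
- remote: silver remote control, 170 x 44 x 16 mm; leave alone
- paperweight: blue glass paperweight, 68 mm across, 45 mm high; leave alone
- spring_clip: white plastic spring clip, 60 x 22 x 22 mm; leave alone
- coaster: white ceramic coaster, 96 mm across, 8 mm thick; leave alone
- dice_box: wooden dice box, 110 x 110 x 45 mm; leave alone

How it is judged:
By the outcome, as a careful person would: the job done as asked, in the order asked, and still so for the second after the job is handed in, with the robot touching nothing.
Of pack0, pack1, pack2, pack3 only 2 to 4 are there at a start; the rules pass over those that are not, and their reading is None.
At some moment in a run one of pack0, pack1, pack2, pack3, opener may be knocked a few centimetres aside while the robot is not near it.
Once in a run the grip may slacken for a moment while it holds something.
It also fails if it takes over 210 s, if anything falls off the work surface, if the arm or the gripper's body presses on something with over 40 N, if the wrist force passes 120 N, or if a joint passes its speed limit or range.

### The arm

A 6-joint arm with a two-finger parallel gripper is mounted at the origin on the work surface. World frame = base frame: x ahead of the robot, y to its left, z up, the work surface at z = 0. Lengths are in m, angles in rad, forces in N, time in s.
With the tool pointing down it reaches from about 0.25 to 0.775 m from the base axis. Payload 8.9 kg.
Tool frame: the origin (TCP) lies between the finger pads; the fingertips stand 11 mm ahead of it and the grasp point (between the pads) lies 8 mm behind it; z points along the fingers, y is the line along which they close (so a half turn about z gives the same grasp; the last joint's range is limited). The gripper opens to 85 mm and grips with 20 to 120 N. Pads are 22 mm wide; open, the fingers measure 114 mm over their backs; the gripper's body (76 mm by 85 mm) begins 54 mm behind the grasp point. The pads swing forward as they close: fully open they stand 13 mm farther back than shut.
Start: joints at [-1.308, 0.291, -0.153, 1.127, 0, 1.431], TCP at [0.205, -0.483, 0.242] pointing down, gripper open.
Joint ranges: [-2.52, 2.52], [-0.91, 1.74], [-1.3, 1.37], [-1.96, 2.02], [-1.52, 1.47], [-3.14, 3.14]. Speed limits (rad/s): [2.22, 2.22, 2.79, 3.14, 3.14, 3.14].

### API

Orientations are given as a unit quaternion [w, x, y, z].
In Python, from station import get_state, eyes, env gives the robot as it stands.
- The arm moves only by the tool carry_out, never from a script. Its argument "moves" is a list that holds one entry, the list of rows, each a list of 5 numbers: the shift along the tool's x, y, z in mm, then the turn about the tool's z in rad, then the closure in counts, from 0 (fully open) to 255 (shut). A call has 1 to 5 rows; each row shifts and turns the commanded pose from where the row before left it, along the tool's axes as they then stand; what a row does not reach is not made up. A row lasts 1/10 s, in which the tool goes at most 50 mm and 8.59 degrees, less where a joint would pass 70% of its speed; a pose out of reach is approached as far as the arm can. A call is refused whole if a number of a shift passes 50 or a number of a turn 0.15, either way. A call with a gripper value outside its range is refused whole. The fingers move at their own pace and stop on an object; "force" is the grip in N (left out, the last holds). Time passes only in rows, so rows that do not move let the fingers close. It gives the time, the measured TCP pose, the force, the opening and the grip force at its end, in the units of the state.
- get_state(): the state, without advancing time (a new reading comes with each control period).
- eyes.grab_frame(name): name is "side" or "top" or "wrist"; returns a dict with "color" (384x512x3 uint8, red, green, blue), "range_z" (384x512 float32, m along the optical axis (not along the pixel's ray), 0 where there is no reading), "fx", "fy", "cx", "cy" (pixels), "extrinsics" (4x4, takes a point from camera to world coordinates). Camera axes: x right, y down, z forward; pixel columns grow to the right and rows downward; lengths in m; the calibration is good to about 2 mm. A picture is of the moment at which its call begins.
- env.sign_off(): hands the job in; it is judged then, once.
The state is a dict: "time_s": time; "joints": joint angles; "qvel": joint speeds; "joint_torque": joint torques, N m; "ee_pos": TCP position; "eef_rot": TCP orientation; "force": force on the tool from outside, world axes, zero at the start; "torque": the same for the moment, N m; "gripper_width": opening from 0.0 (shut) to 1.0 (fully open); "grasp_force": force on a finger pad.
Only numpy, scipy, OpenCV 4.12 (cv2) and the standard library are available. Lean on these libraries where they do the work, as an engineer would, in place of code of your own. Each camera call takes 0.05 s, during which the arm holds its last target. There are 200 camera calls.

## Working session

There is one attempt and no reset: what is moved stays moved. The work goes in short steps, Python scripts to look and compute and a tool call to move; the robot and the scene stay as the last step left them, time stands still between calls to the robot, and variables do not carry over. Pictures are saved under pics/ and viewed, at most 14 in all, crops included, and the job is handed in when it is done.

Besides the shell and the picture viewer there is one more tool, called after "Emit:" as name([rows], argument=value, ...), one row to a line, values as JSON. carry_out: Moves the arm, as the interface text tells. Its arguments: {"type":"object","properties":{"moves":{"type":"array"},"force":{"type":"number"}},"required":["moves"]}

```bash
ls; mkdir -p pics
cat > h.py <<'E'
import numpy as np, cv2
from station import get_state, eyes, env
def grab(n,save=None):
    f=eyes.grab_frame(n)
    if save: cv2.imwrite('pics/'+save,cv2.cvtColor(f['color'],cv2.COLOR_RGB2BGR))
    return f
def ray(f,u,v):
    E=np.array(f['extrinsics']); d=E[:3,:3]@np.array([(u-f['cx'])/f['fx'],(v-f['cy'])/f['fy'],1.]); return E[:3,3],d
def onz(f,u,v,z):
    o,d=ray(f,u,v); return o+d*(z-o[2])/d[2]
def cloud(f):
    v,u=np.mgrid[:384,:512]; r=f['range_z']; p=np.stack([(u-f['cx'])/f['fx']*r,(v-f['cy'])/f['fy']*r,r],-1)
    E=np.array(f['extrinsics']); w=p@E[:3,:3].T+E[:3,3]; w[r<=0]=np.nan; return w
E
python3 - <<'E'
from h import *
f=grab('top','t0.png'); g=grab('side','s0.png'); 
for k in (f,g): print(np.round(k['extrinsics'],3).tolist(),k['fx'],k['cx'])
print(get_state())
cv2.imwrite('pics/a0.png',cv2.resize(cv2.imread('pics/t0.png'),(800,600)))
E
```

```text
pics
[[0.028, -0.997, 0.065, 0.455], [-1.0, -0.029, -0.01, 0.002], [0.012, -0.065, -0.998, 1.304], [0.0, 0.0, 0.0, 1.0]] 384.23684346752447 251.99400838500654
[[-0.837, -0.346, 0.424, 0.071], [-0.547, 0.508, -0.665, 0.741], [0.015, -0.789, -0.615, 0.767], [0.0, 0.0, 0.0, 1.0]] 414.08293950770314 250.2750201218079
{'time_s': 0.1, 'joints': array([-1.30836004e+00,  2.91276134e-01, -1.54017511e-01,  1.12673128e+00,
       -5.47945144e-07,  1.43150803e+00]), 'qvel': array([-0.00067283, -0.00238334,  0.00194022,  0.00191231,  0.00113939,
       -0.00043272]), 'joint_torque': array([ 2.15072279e-03, -5.37977028e+01,  3.31918359e+01,  9.26582026e-03,
       -1.26186483e-04,  1.43847745e-05]), 'ee_pos': array([ 0.20518791, -0.48283   ,  0.24177507]), 'eef_rot': array([-6.13119734e-04,  9.79894718e-01,  1.99514322e-01, -3.80745051e-05]), 'force': array([-0.07737855, -0.15966323, -0.33972106]), 'torque': array([-0.01099365, -0.01462006, -0.01722973]), 'grasp_force': 0.0, 'gripper_width': 1.0001870502177233}
```

View pics/a0.png

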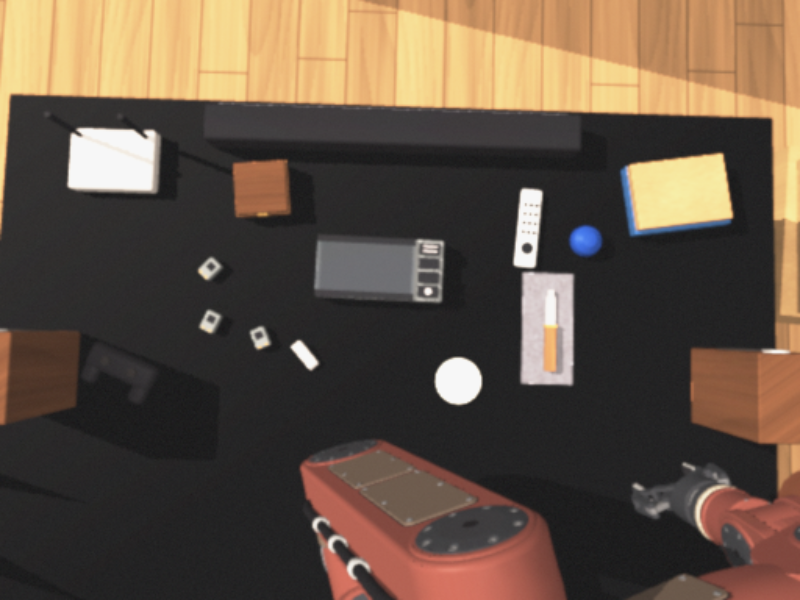

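View pics/s0.png

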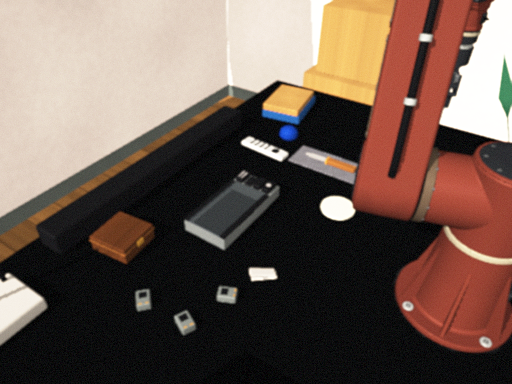

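Top view: three packs at about (209,268), (210,321) and (260,338), clip (305,355), dock centre (380,269), opener (551,330) on the mat, coaster (458,381). The side view shows the same three packs and nothing hidden near the dock. Next I'll measure them.

```bash
cat > m.py <<'E'
from h import *
f=grab('top'); w=cloud(f); c=f['color'].astype(int); hsv=cv2.cvtColor(f['color'],cv2.COLOR_RGB2HSV)
def blobs(mask,z,lo,hi,name):
    n,l,s,ce=cv2.connectedComponentsWithStats(mask.astype(np.uint8))
    for i in range(1,n):
        if lo<=s[i,4]<=hi:
            vv,uu=np.nonzero(l==i)
            P=np.array([onz(f,a,b,z)[:2] for a,b in zip(uu,vv)])*1000
            r=cv2.minAreaRect(P.astype(np.float32)); 
            print(name,s[i,4],'px',np.round(ce[i],1),'mean',np.round(P.mean(0)),'rect',np.round(r[0]),np.round(r[1]),round(r[2],1),'z',np.round(np.nanmedian(w[l==i][:,2]),3))
bright=(c.min(2)>90)
roi=np.zeros((384,512),bool); roi[60:260,100:400]=1
blobs(bright&roi&(hsv[...,1]<70),0.02,20,6000,'bright')
blobs(roi&(hsv[...,1]>120)&(hsv[...,2]>120),0.011,40,2000,'sat')
raised=roi&(w[...,2]>0.028)&(w[...,2]<0.075)
blobs(raised,0.042,200,9000,'raised')
E
python3 m.py
python3 - <<'E'
from h import *
i=cv2.imread('pics/t0.png')[140:260,110:390]; cv2.imwrite('pics/c0.png',cv2.resize(i,None,fx=2.8,fy=2.8,interpolation=cv2.INTER_CUBIC))
E
```

```text
bright 71 px [100.6 100.3] mean [807. 508.] rect [797. 506.] [127.   7.] 3.1 z 0.008
bright 738 px [337.4 145.2] mean [ 679. -296.] rect [ 678. -296.] [ 51. 174.] 85.3 z 0.014
bright 2503 px [241.9 171. ] mean [582.  24.] rect [583.  22.] [274. 134.] 88.2 z 0.041
bright 121 px [133.8 171.3] mean [570. 385.] rect [569. 386.] [33. 42.] 47.4 z 0.018
bright 2140 px [349.6 208.6] mean [ 466. -340.] rect [ 463. -340.] [240. 110.] 0.5 z 0.002
bright 125 px [133.8 205.4] mean [456. 379.] rect [456. 379.] [33. 44.] 66.0 z 0.018
bright 119 px [165.9 215.7] mean [425. 272.] rect [425. 272.] [44. 33.] 23.6 z 0.018
bright 178 px [194.5 226.8] mean [391. 175.] rect [391. 175.] [69. 28.] 40.7 z 0.015
bright 751 px [292.8 243.4] mean [ 346. -153.] rect [ 347. -153.] [ 99. 100.] 1.5 z 0.007
sat 841 px [249.7  64.7] mean [950.   8.] rect [961.   7.] [  41. 1029.] 0.0 z -0.751
sat 1141 px [166.2 119.7] mean [750. 286.] rect [748. 285.] [122. 117.] 5.5 z 0.044
sat 304 px [374.2 153.4] mean [ 656. -424.] rect [ 658. -425.] [62. 65.] 1.7 z 0.034
sat 190 px [351.9 222.5] mean [ 420. -351.] rect [ 420. -351.] [91. 20.] 0.7 z 0.018
raised 6362 px [250.2  82.5] mean [878.   4.] rect [877.   3.] [ 92. 809.] 0.1 z 0.063
raised 1150 px [166.2 120.3] mean [741. 279.] rect [740. 279.] [116. 113.] 5.7 z 0.044
raised 240 px [375.2 153.6] mean [ 651. -417.] rect [ 649. -417.] [56. 57.] 46.1 z 0.037
raised 3165 px [241.7 171.6] mean [578.  24.] rect [578.  23.] [267. 131.] 88.9 z 0.041
```

View pics/c0.png

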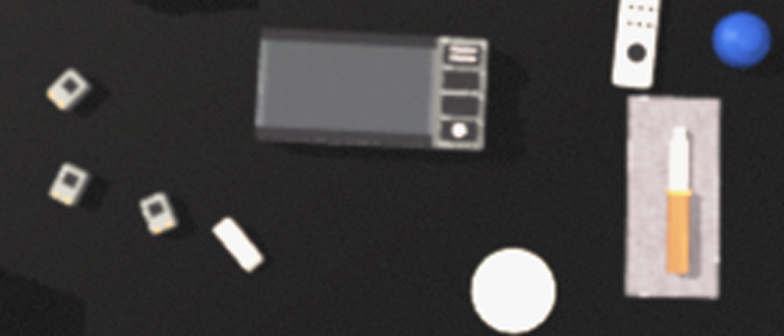

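The crop confirms it: three packs at (68,90), (70,185) and (158,213), dock panel at (462,93) with the dot key at (459,130) and ridges at (462,53), and the opener pointing away on the mat. The measured sizes match the given ones. Dock centre is about (578,23), yaw about -1°.

Run:
```python
from h import *
f=grab('top')
for n,a,b,z in [('dot',459,130,.05),('ridge',462,53,.05),('tip',680,127,.011),('butt',677,273,.019),('junction',679,192,.015),('dockL-front',256,140,.042),('dockR-front',484,149,.036),('dockR-back',488,40,.036),('dockL-back',262,32,.042)]:
    print(n,np.round(onz(f,a/2.8+110-.3,b/2.8+140-.3,z)*1000))
```

```text
dot [532. -82.  50.]
ridge [623. -83.  50.]
tip [ 546. -352.   11.]
butt [ 371. -348.   19.]
junction [ 468. -350.   15.]
dockL-front [514. 155.  42.]
dockR-front [ 511. -113.   36.]
dockR-back [ 641. -115.   36.]
dockL-back [642. 153.  42.]
```

Emit:
carry_out([
  [[0,0,0,0.134,255],[0,0,0,0.134,255],[0,0,0,0.134,255],[0,-40,0,0,255],[0,-40,0,0,255]],
], force=60)

```text
time_s: 0.7
ee_pos: [0.2051, -0.4024, 0.2416]
eef_rot: [-0.0, 1.0, -0.001, -0.0]
force: [0.1, -0.2, 0.2]
gripper_width: 0.142
grasp_force: 0.0
```

Emit:
carry_out([
  [[33,-32,4,0,255],[33,-32,4,0,255],[33,-32,4,0,255],[33,-32,4,0,255],[33,-32,4,0,255]],
])

```text
time_s: 1.2
ee_pos: [0.3714, -0.2417, 0.2223]
eef_rot: [0.0, 1.0, -0.0, 0.0]
force: [1.0, -1.1, -1.0]
gripper_width: 0.003
grasp_force: 0.0
```

Emit:
carry_out([
  [[33,-32,4,0,255],[33,-32,4,0,255],[33,-32,4,0,255],[33,-32,4,0,255],[30,-32,4,0,255]],
])

```text
time_s: 1.7
ee_pos: [0.5337, -0.0816, 0.202]
eef_rot: [0.0, 1.0, 0.0, 0.0]
force: [0.1, -1.0, -0.2]
gripper_width: 0.0
grasp_force: 0.0
```

Run:
```python
from h import *
f=grab('wrist','w1.png'); print(np.round(f['extrinsics'],3).tolist(),f['fx'],get_state()['ee_pos'],get_state()['time_s'])
```

```text
[[-0.0, -0.953, -0.302, 0.611], [-1.0, 0.001, -0.001, -0.081], [0.001, 0.302, -0.953, 0.333], [0.0, 0.0, 0.0, 1.0]] 268.1947097900833 [ 0.53696261 -0.07744889  0.20135554] 1.75
```

View pics/w1.png

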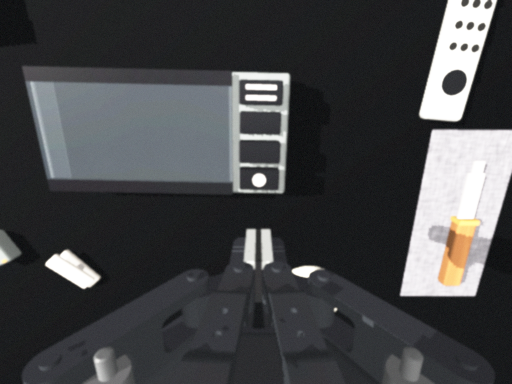

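Wrist view: dot key at (259,180), ridge key at (261,93), and panel corners at about (234,72), (290,73), (233,192) and (285,192).

Run:
```python
from h import *
f=grab('wrist'); s=get_state(); print(s['ee_pos'],s['time_s'])
for n,a,b,z in [('dot',259,180,.05),('ridge',261,93,.05),('panelBR',285,192,.036),('panelTR',290,73,.036),('lidFL',49,191,.042),('lidBL',25,68,.042),('lidFR',233,193,.042),('opTip',480,161,.011),('opJ',467,220,.018),('opButt',453,284,.019)]:
    print(n,np.round(onz(f,a,b,z)*1000))
```

```text
[ 0.53482868 -0.0796183   0.20139195] 1.8
dot [537. -78.  50.]
ridge [627. -80.  50.]
panelBR [ 519. -108.   36.]
panelTR [ 647. -109.   36.]
lidFL [522. 161.  42.]
lidBL [650. 155.  42.]
lidFR [520. -48.  42.]
opTip [ 552. -346.   11.]
opJ [ 477. -343.   18.]
opButt [ 382. -345.   19.]
```

Emit:
carry_out([
  [[0,0,30,0,255],[0,0,30,0,255],[0,0,0,0,255],[0,0,0,0,255]],
])

```text
time_s: 2.2
ee_pos: [0.5319, -0.0835, 0.1426]
eef_rot: [-0.0, 1.0, -0.0, -0.001]
force: [-0.2, -0.5, 0.1]
gripper_width: 0.001
grasp_force: 0.0
```

Run:
```python
from h import *
f=grab('wrist','w2.png'); s=get_state(); print(s['ee_pos'],s['time_s'],s['force'])
g=cv2.cvtColor(f['color'],cv2.COLOR_RGB2GRAY); 
n,l,st,ce=cv2.connectedComponentsWithStats(((g>190)).astype(np.uint8))
for i in range(1,n):
    if 40<st[i,4]<3000: print(st[i],np.round(ce[i],1),np.round(onz(f,*ce[i],.05)*1000,1))
f=grab('top'); g=cv2.cvtColor(f['color'],cv2.COLOR_RGB2GRAY); n,l,st,ce=cv2.connectedComponentsWithStats(((g>170)).astype(np.uint8))
for i in range(1,n):
    if 3<st[i,4]<100 and 240<ce[i][0]<300 and 130<ce[i][1]<200: print('top',st[i],np.round(ce[i],1),np.round(onz(f,*ce[i],.05)*1000,1))
```

```text
[ 0.53272685 -0.08371421  0.14348002] 2.25 [-0.04734533  0.12585142  0.60029193]
[223  61  72  29 651] [262.   66.6] [637.7 -86.3  50. ]
[239  75  41   8 285] [258.9  78.7] [629.2 -83.9  50. ]
[239  89  40   8 265] [258.5  92.4] [619.2 -83.6  50. ]
[225 101  48  10 266] [246.5 106.2] [608.9 -74.1  50. ]
[274 105  18  21 122] [285.4 112. ] [ 604.5 -105.2   50. ]
[231 134  60  17 407] [264.2 142.2] [580.5 -88.4  50. ]
[234 175  18   3  48] [241.8 176.1] [551.5 -69.2  50. ]
[249 188  17  16 217] [256.6 195.4] [534.  -81.9  50. ]
[244 230  11  37 302] [249.9 247. ] [482.9 -75.5  50. ]
[262 230  10  37 306] [266.  247.3] [482.6 -90.7  50. ]
[   4  275   66   44 1466] [ 36.7 296.9] [427.1 138.5  50. ]
[334 308  21  20 182] [343.8 317.7] [ 400.8 -171.5   50. ]
[ 95 358   8  22  78] [ 98.2 367.9] [332.5  94.2  50. ]
top [257 181   3   4   8] [258.  182.5] [542.6 -30.5  50. ]
```

View pics/w2.png

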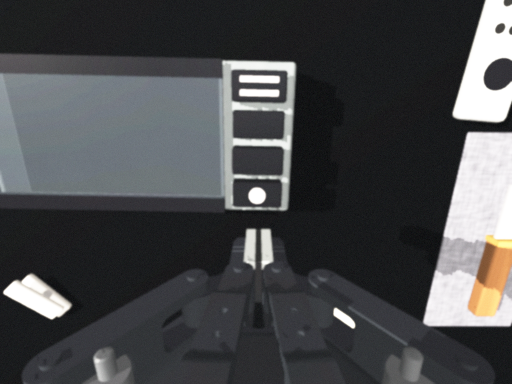

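The settled wrist view shows the dot at (257,195) and ridges at about (259,85). That gives the off key at (533,-82) and the quick key at (624,-84), in agreement with the top view. Next I press off.

Emit:
carry_out([
  [[1,-2,40,0,255],[0,0,35,0,255],[0,0,9,0,255],[0,0,5,0,255],[0,0,3,0,255]],
])

```text
time_s: 2.8
ee_pos: [0.5343, -0.0816, 0.0516]
eef_rot: [0.0, 1.0, -0.0, 0.001]
force: [-1.7, -0.1, 1.4]
gripper_width: 0.0
grasp_force: 1.0
```

Emit:
carry_out([
  [[0,0,1,0,255],[0,0,0,0,255]],
])

```text
time_s: 3.0
ee_pos: [0.5343, -0.0816, 0.0504]
eef_rot: [0.0, 1.0, -0.0, 0.001]
force: [-0.2, -0.4, 1.9]
gripper_width: -0.001
grasp_force: 1.0
```

Emit:
carry_out([
  [[0,0,1,0,255],[0,0,0,0,255]],
])

```text
time_s: 3.2
ee_pos: [0.5343, -0.0816, 0.0498]
eef_rot: [0.0, 1.0, -0.0, 0.001]
force: [-3.5, -0.1, 12.6]
gripper_width: -0.003
grasp_force: 6.3
```

Emit:
carry_out([
  [[0,0,1,0,255],[0,0,0,0,255]],
])

```text
time_s: 3.4
ee_pos: [0.5343, -0.0816, 0.0496]
eef_rot: [0.0, 1.0, -0.0, 0.001]
force: [-6.1, 1.2, 23.2]
gripper_width: -0.003
grasp_force: 11.4
```

Emit:
carry_out([
  [[0,0,1,0,255],[0,0,0,0,255]],
])

```text
time_s: 3.6
ee_pos: [0.5344, -0.0816, 0.0493]
eef_rot: [0.001, 1.0, -0.0, 0.001]
force: [-9.9, 1.8, 31.7]
gripper_width: -0.002
grasp_force: 16.4
```

Emit:
carry_out([
  [[0,0,-50,0,255],[0,0,-50,0,255],[-10,30,-15,0,100],[-10,30,-15,0,0],[-14,40,-10,0,0]],
])

```text
time_s: 4.1
ee_pos: [0.5, -0.1818, 0.1883]
eef_rot: [0.001, 1.0, 0.001, 0.001]
force: [0.3, -1.1, -0.5]
gripper_width: 0.503
grasp_force: 0.0
```

Emit:
carry_out([
  [[-20,40,0,0,0],[-20,40,0,0,0],[-30,45,0,0,0],[-20,43,0,0,0],[0,0,0,0,0]],
])

```text
time_s: 4.6
ee_pos: [0.4096, -0.3509, 0.1869]
eef_rot: [0.001, 1.0, -0.003, 0.0]
force: [0.5, 1.1, 0.8]
gripper_width: 1.004
grasp_force: 0.0
```

```bash
cat > op.py <<'E'
from h import *
f=grab('wrist'); f=grab('wrist','w3.png'); s=get_state(); print(s['ee_pos'],s['time_s'],s['force'],s['gripper_width'])
hsv=cv2.cvtColor(f['color'],cv2.COLOR_RGB2HSV)
m=((hsv[...,1]>120)&(hsv[...,2]>110)&(hsv[...,0]<30)).astype(np.uint8)
n,l,st,ce=cv2.connectedComponentsWithStats(m)
for i in range(1,n):
    if st[i,4]>150:
        v,u=np.nonzero(l==i); P=np.array([onz(f,a,b,.017)[:2]*1000 for a,b in zip(u,v)]); r=cv2.minAreaRect(P.astype(np.float32)); print(st[i],np.round(r[0],1),np.round(r[1]),r[2],P.max(0),P.min(0))
g=grab('top'); hsv=cv2.cvtColor(g['color'],cv2.COLOR_RGB2HSV); c=g['color'].max(2)
print('keys depth', [round(float(np.nanmedian(cloud(g)[int(v)-1:int(v)+2,int(u)-1:int(u)+2,2])),4) for u,v in [(273.5,186),(274,177),(274,168),(275,159)]])
cv2.imwrite('pics/w3b.png',np.hstack([cv2.imread('pics/w3.png'),cv2.resize(cv2.cvtColor(g['color'],cv2.COLOR_RGB2BGR)[140:260,250:320],(224,384))]))
E
python3 op.py
```

```text
[ 0.41114387 -0.34680434  0.18656339] 4.7 [-0.18328987  1.61631649 -0.51860773] 0.9986803594011836
[499 189  13  52 382] [ 357.9 -648.5] [70. 14.] 15.631882667541504 [ 393.26056277 -645.92633058] [ 326.32489995 -664.79982376]
keys depth [0.0414, 0.0497, 0.0489, 0.0501]
```

View pics/w3b.png

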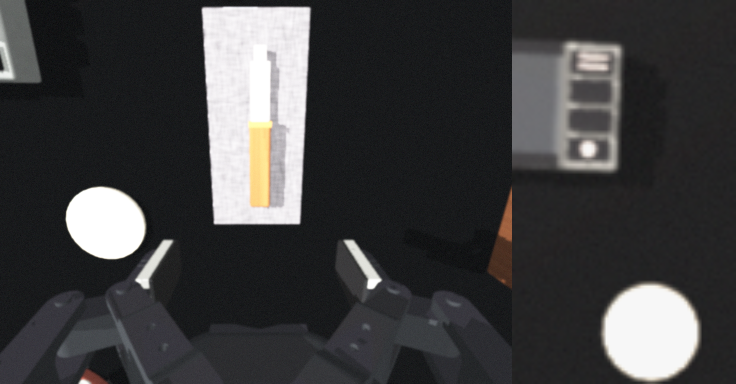

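The off key reads 41 mm (down) and the other three about 50 mm (up). The opener runs from tip (260,46) through the junction (260,127) to the butt (259,208).

Run:
```python
from h import *
f=grab('wrist'); s=get_state(); print(s['ee_pos'],s['time_s'])
for n,a,b,z in [('tip',260,46,.0123),('junc',260,127,.019),('butt',259.5,208,.019),('mat tl',203,8,.003),('mat br',301,224,.003),('mat tr',310,8,.003),('mat bl',214,224,.003)]: print(n,np.round(onz(f,a,b,z)*1000))
```

```text
[ 0.41194826 -0.34520534  0.1864728 ] 4.8
tip [ 547. -348.   12.]
junc [ 467. -348.   19.]
butt [ 373. -347.   19.]
mat tl [ 584. -290.    3.]
mat br [ 345. -401.    3.]
mat tr [ 583. -398.    3.]
mat bl [ 345. -289.    3.]
```

Emit:
carry_out([
  [[14,1.5,40,0,0],[14,1.5,40,0,0],[0,0,40,0,0],[0,0,35,0,0],[0,0,0,0,0]],
])

```text
time_s: 5.3
ee_pos: [0.438, -0.3449, 0.0275]
eef_rot: [-0.003, 1.0, 0.001, -0.003]
force: [-0.1, 0.1, -0.1]
gripper_width: 1.002
grasp_force: 0.0
```

Run:
```python
from h import *
f=grab('wrist','w4.png'); s=get_state(); print(s['ee_pos'],s['time_s'],s['force'])
```

```text
[ 0.43910769 -0.34640143  0.03006652] 5.35 [0.9193     0.63577699 0.10758724]
```

Emit:
carry_out([
  [[1,1.5,15,0,0],[0,0,0,0,0],[0,0,0,0,130],[0,0,0,0,255],[0,0,0,0,255]],
], force=80)

```text
time_s: 5.85
ee_pos: [0.4411, -0.3507, 0.0175]
eef_rot: [0.001, 1.0, -0.0, 0.001]
force: [-0.3, -0.9, -0.1]
gripper_width: 0.511
grasp_force: 0.0
```

Emit:
carry_out([
  [[0,0,0,0,255],[0,0,0,0,255],[0,0,0,0,255],[0,0,-15,0,255],[0,0,-25,0,255]],
])

```text
time_s: 6.35
ee_pos: [0.4395, -0.3493, 0.0555]
eef_rot: [-0.001, 1.0, -0.0, -0.001]
force: [0.2, 0.2, -1.2]
gripper_width: 0.25
grasp_force: 78.6
```

Emit:
carry_out([
  [[0,0,-40,0,255],[0,0,-40,0,255],[0,0,0,0,255]],
])

```text
time_s: 6.65
ee_pos: [0.4428, -0.3526, 0.1415]
eef_rot: [0.003, 1.0, -0.0, 0.003]
force: [0.7, -0.7, -0.5]
gripper_width: 0.257
grasp_force: 78.7
```

Run:
```python
from h import *
f=grab('wrist','w5.png'); s=get_state(); print(s['ee_pos'],s['time_s'],s['force'])
```

```text
[ 0.44186544 -0.35164926  0.13885782] 6.7 [ 0.5994167   0.65769106 -2.11923335]
```

View pics/w5.png

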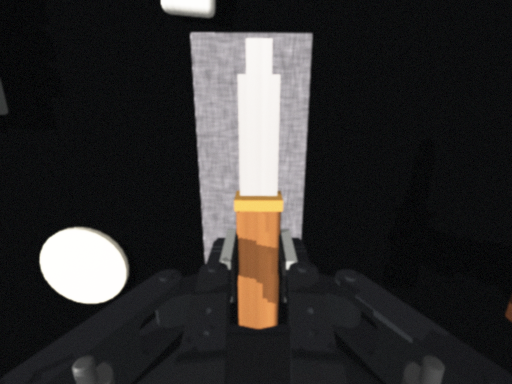

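The opener is held straight, with the tip at (259,40) and the junction at (258,198). I'll carry it to the front of the notch at height.

Emit:
carry_out([
  [[-6,-40,0,0,255],[-6,-40,0,0,255],[-6,-40,0,0,255],[-6,-40,0,0,255],[-6,-40,0,0,255]],
])

```text
time_s: 7.2
ee_pos: [0.4092, -0.1484, 0.1351]
eef_rot: [-0.001, 1.0, -0.0, -0.001]
force: [1.1, 0.1, -0.4]
gripper_width: 0.258
grasp_force: 78.8
```

Emit:
carry_out([
  [[-6,-40,0,0,255],[-6,-40,0,0,255],[-6,-40,0,0,255],[-6,-40,0,0,255],[-6,-40,0,0,255]],
])

```text
time_s: 7.7
ee_pos: [0.3793, 0.0512, 0.1353]
eef_rot: [-0.0, 1.0, -0.0, -0.001]
force: [1.0, 0.2, -2.0]
gripper_width: 0.257
grasp_force: 78.8
```

Emit:
carry_out([
  [[0,0,0,0,255],[0,0,0,0,255]],
])

```text
time_s: 7.9
ee_pos: [0.3797, 0.0504, 0.1355]
eef_rot: [0.0, 1.0, 0.001, -0.001]
force: [0.2, -0.2, -1.3]
gripper_width: 0.249
grasp_force: 78.9
```

Run:
```python
from h import *
grab('wrist');grab('wrist');grab('wrist');
f=grab('wrist','w6.png'); s=get_state(); print(s['ee_pos'],s['time_s'],s['force'],s['gripper_width'])
w=cloud(f); print([(v,np.round(w[v,259]*1000).tolist()) for v in range(30,240,10)])
```

```text
[0.38076362 0.0487246  0.13599145] 8.1 [-0.08961806 -0.34802486 -0.55210821] 0.2569623008004491
[(30, [517.0, 48.0, 19.0]), (40, [486.0, 49.0, 130.0]), (50, [482.0, 49.0, 131.0]), (60, [478.0, 49.0, 129.0]), (70, [474.0, 49.0, 131.0]), (80, [470.0, 49.0, 130.0]), (90, [465.0, 49.0, 132.0]), (100, [461.0, 49.0, 131.0]), (110, [456.0, 49.0, 131.0]), (120, [451.0, 49.0, 131.0]), (130, [446.0, 49.0, 129.0]), (140, [441.0, 49.0, 130.0]), (150, [437.0, 49.0, 132.0]), (160, [432.0, 49.0, 132.0]), (170, [426.0, 49.0, 131.0]), (180, [420.0, 49.0, 130.0]), (190, [415.0, 49.0, 130.0]), (200, [412.0, 49.0, 137.0]), (210, [407.0, 49.0, 139.0]), (220, [400.0, 49.0, 136.0]), (230, [395.0, 49.0, 138.0])]
```

View pics/w6.png

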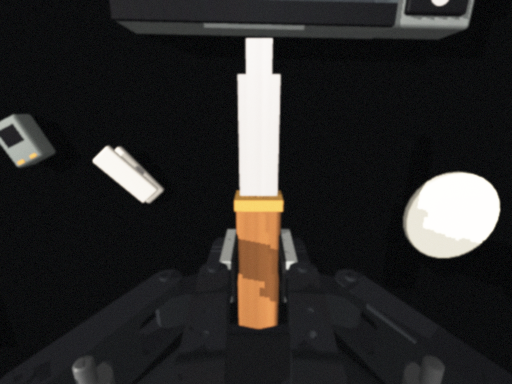

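The blade is level: its top is at 131 mm, the TCP at 136, and the mid about 6 mm below the TCP. The tip is at (488,49), and the notch slot spans pixels 203–303, centred near y=52. I'll go down and in.

Emit:
carry_out([
  [[0,-2,40,0,255],[0,0,40,0,255],[0,0,19,0,255],[0,0,0,0,255],[0,0,0,0,255]],
])

```text
time_s: 8.6
ee_pos: [0.3808, 0.051, 0.0376]
eef_rot: [0.0, 1.0, -0.001, -0.0]
force: [-0.8, -0.7, -0.7]
gripper_width: 0.261
grasp_force: 78.9
```

Run:
```python
from h import *
grab('side');
g=grab('side','s6.png'); s=get_state(); print(s['ee_pos'],s['time_s'],s['force'],s['gripper_width'])
f=grab('wrist'); w=cloud(f); print([(v,np.round(w[v,259]*1000).tolist()) for v in range(30,240,15)])
```

```text
[0.38183864 0.05125063 0.03835935] 8.7 [ 0.35400509 -0.09361292 -1.03436541] 0.2554266532028107
[(30, [499.0, 51.0, 0.0]), (45, [486.0, 51.0, 33.0]), (60, [479.0, 51.0, 33.0]), (75, [473.0, 51.0, 35.0]), (90, [466.0, 51.0, 34.0]), (105, [460.0, 51.0, 35.0]), (120, [452.0, 51.0, 32.0]), (135, [445.0, 51.0, 34.0]), (150, [438.0, 51.0, 33.0]), (165, [430.0, 51.0, 33.0]), (180, [422.0, 51.0, 34.0]), (195, [414.0, 51.0, 34.0]), (210, [408.0, 51.0, 42.0]), (225, [399.0, 51.0, 40.0])]
```

Emit:
carry_out([
  [[0,0,2.5,0,255],[10,0,0,0,255],[10,0,0,0,255],[8,0,0,0,255],[0,0,0,0,255]],
])

```text
time_s: 9.25
ee_pos: [0.4107, 0.0516, 0.035]
eef_rot: [0.0, 1.0, -0.0, 0.001]
force: [-0.7, -0.6, -0.2]
gripper_width: 0.251
grasp_force: 78.9
```

Emit:
carry_out([
  [[8,0,0,0,255],[0,0,0,0,255],[0,0,0,0,255]],
])

```text
time_s: 9.55
ee_pos: [0.4166, 0.0517, 0.0347]
eef_rot: [0.0, 1.0, -0.0, -0.0]
force: [0.2, -0.6, -1.2]
gripper_width: 0.256
grasp_force: 78.9
```

Emit:
carry_out([
  [[12,0,0,0,255],[12,0,0,0,255],[0,0,0,0,255],[0,0,0,0,255]],
])

```text
time_s: 9.95
ee_pos: [0.4406, 0.0517, 0.0347]
eef_rot: [0.0, 1.0, -0.0, -0.0]
force: [-0.5, 0.8, -0.9]
gripper_width: 0.256
grasp_force: 78.9
```

Emit:
carry_out([
  [[0,0,-8,0,255],[0,0,-8,0,255],[0,0,-8,0,255],[0,0,0,0,255]],
])

```text
time_s: 10.35
ee_pos: [0.4413, 0.0517, 0.0601]
eef_rot: [0.0, 1.0, -0.0, 0.001]
force: [0.1, -0.7, -2.2]
gripper_width: 0.255
grasp_force: 78.9
```

Run:
```python
from h import *
g=grab('side','s7.png'); s=get_state(); print(s['ee_pos'],s['time_s'],s['force'],s['torque'],s['gripper_width'])
```

```text
[0.44116964 0.05165442 0.05962076] 10.4 [-0.10687112 -0.20301816 -2.42377677] [ 0.0328921  -0.00208123 -0.00153706] 0.2508218784551864
```

View pics/s7.png

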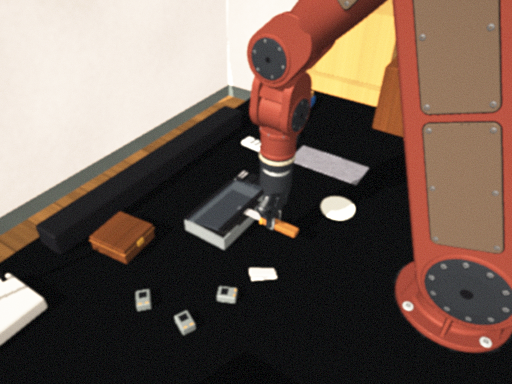

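The lid's front edge is up, with the blade in place around pixel (255,215). I'll swing it along an arc about the hinge.

Emit:
carry_out([
  [[5,0,-15,0,255],[5,0,-14,0,255],[9,0,-12,0,255],[9,0,-12,0,255],[0,0,0,0,255]],
])

```text
time_s: 10.9
ee_pos: [0.4705, 0.0516, 0.1129]
eef_rot: [0.0, 1.0, -0.0, 0.002]
force: [0.1, 0.4, -0.9]
gripper_width: 0.259
grasp_force: 79.0
```

Emit:
carry_out([
  [[12,0,-9,0,255],[13,0,-8,0,255],[14,0,-5,0,255],[14,0,-5,0,255],[0,0,0,0,255]],
])

```text
time_s: 11.4
ee_pos: [0.5229, 0.0516, 0.1386]
eef_rot: [0.0, 1.0, -0.0, 0.001]
force: [0.8, 0.8, -1.3]
gripper_width: 0.255
grasp_force: 79.0
```

Emit:
carry_out([
  [[9,0,-2,0,255],[8,0,0,0,255],[6,0,0,0,255],[0,0,0,0,255]],
])

```text
time_s: 11.8
ee_pos: [0.5455, 0.0516, 0.1406]
eef_rot: [-0.0, 1.0, -0.0, 0.0]
force: [0.1, -0.6, -1.9]
gripper_width: 0.254
grasp_force: 79.0
```

Run:
```python
from h import *
g=grab('side','s8.png'); s=get_state(); print(s['ee_pos'],s['time_s'],s['force'],s['gripper_width'])
f=grab('wrist','w8.png')
cv2.imwrite('pics/c8.png',np.hstack([cv2.resize(cv2.imread('pics/s8.png'),(400,300)),cv2.resize(cv2.imread('pics/w8.png'),(400,300))]))
```

```text
[0.54501822 0.05167654 0.14063011] 11.85 [-0.03862729  0.46868108 -1.7630017 ] 0.2556200513451803
```

View pics/c8.png

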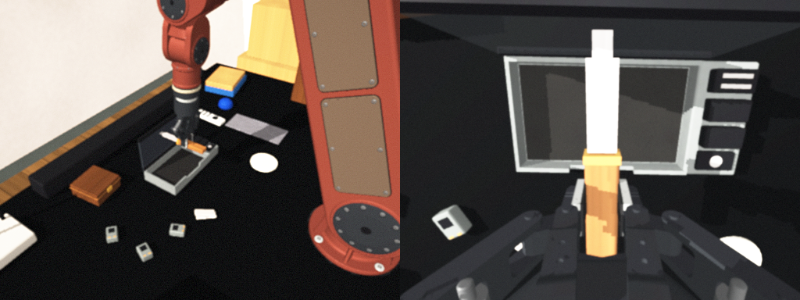

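The lid stands about upright: the side view shows it behind the bay, and the wrist view shows the open bay at (605,115). I'll nudge it towards the stop, back off, and carry the opener back to the mat.

Emit:
carry_out([
  [[4,0,0,0,255],[4,0,0,0,255],[0,0,0,0,255]],
])

```text
time_s: 12.2
ee_pos: [0.5488, 0.0518, 0.1395]
eef_rot: [-0.0, 1.0, -0.0, -0.004]
force: [-13.3, -1.3, 2.1]
gripper_width: 0.256
grasp_force: 79.3
```

Emit:
carry_out([
  [[-40,0,0,0,255],[-35,0,0,0,255],[-25,40,0,0,255],[-5,45,0,0,255],[-2,45,0,0,255]],
])

```text
time_s: 12.7
ee_pos: [0.445, -0.0793, 0.1413]
eef_rot: [0.0, 1.0, 0.001, 0.0]
force: [1.1, 0.3, -0.5]
gripper_width: 0.254
grasp_force: 79.0
```

Emit:
carry_out([
  [[-2,45,0,0,255],[-2,45,0,0,255],[0,45,0,0,255],[0,45,0,0,255],[0,45,0,0,255]],
])

```text
time_s: 13.2
ee_pos: [0.4415, -0.3055, 0.1411]
eef_rot: [0.0, 1.0, -0.0, 0.0]
force: [1.1, -0.6, -1.5]
gripper_width: 0.254
grasp_force: 79.0
```

Emit:
carry_out([
  [[0,42,0,0,255],[0,0,0,0,255],[0,0,0,0,255],[0,0,0,0,255]],
])

```text
time_s: 13.6
ee_pos: [0.4415, -0.3445, 0.1407]
eef_rot: [-0.0, 1.0, 0.0, -0.0]
force: [-1.7, 0.0, -0.7]
gripper_width: 0.255
grasp_force: 79.1
```

Run:
```python
from h import *
f=grab('wrist','w9.png');s=get_state(); print(s['ee_pos'],s['time_s'],s['force'],s['gripper_width'])
w=cloud(f); print([(v,np.round(w[v,259]*1000).tolist()) for v in range(45,240,15)])
t=grab('top'); W=cloud(t); m=(W[...,2]>.1)&(W[...,0]>.6)&(W[...,0]<.72)&(W[...,1]>-.1)&(W[...,1]<.2); P=W[m]; print(len(P), np.round(np.nanpercentile(P,[2,50,98],axis=0),3))
```

```text
[ 0.441622   -0.34423952  0.1407826 ] 13.65 [ 0.40050781 -0.51345675 -1.173641  ] 0.2595849416660252
[(45, [545.0, -345.0, 135.0]), (60, [539.0, -345.0, 136.0]), (75, [533.0, -345.0, 136.0]), (90, [526.0, -345.0, 136.0]), (105, [519.0, -345.0, 136.0]), (120, [512.0, -345.0, 136.0]), (135, [505.0, -345.0, 135.0]), (150, [497.0, -345.0, 135.0]), (165, [489.0, -345.0, 134.0]), (180, [481.0, -345.0, 135.0]), (195, [473.0, -345.0, 135.0]), (210, [468.0, -345.0, 144.0]), (225, [459.0, -345.0, 142.0])]
482 [[ 0.648 -0.048  0.102]
 [ 0.653  0.053  0.146]
 [ 0.661  0.151  0.168]]
```

Emit:
carry_out([
  [[0,3,45,0,255],[0,0,45,0,255],[0,0,25,0,255],[0,0,5,0,255],[0,0,0,0,255]],
])

```text
time_s: 14.2
ee_pos: [0.4417, -0.3475, 0.0208]
eef_rot: [-0.0, 1.0, 0.0, -0.0]
force: [0.0, -0.2, -1.1]
gripper_width: 0.257
grasp_force: 79.1
```

Emit:
carry_out([
  [[0,0,2,0,255],[0,0,1,0,255],[0,0,0,0,255]],
])

```text
time_s: 14.5
ee_pos: [0.4422, -0.3488, 0.0189]
eef_rot: [0.001, 1.0, -0.0, 0.001]
force: [-0.3, 1.0, -0.3]
gripper_width: 0.256
grasp_force: 79.1
```

Emit:
carry_out([
  [[0,0,2,0,255],[0,0,0,0,255],[0,0,0,0,150],[0,0,0,0,100],[0,0,0,0,60]],
])

```text
time_s: 15.0
ee_pos: [0.4416, -0.3484, 0.0158]
eef_rot: [0.0, 1.0, -0.0, 0.0]
force: [0.5, -0.3, 0.6]
gripper_width: 0.737
grasp_force: 0.0
```

Emit:
carry_out([
  [[0,0,0,0,20],[0,0,-50,0,0],[0,0,-50,0,0],[0,-40,-45,0,0],[0,-45,0,0,0]],
])

```text
time_s: 15.5
ee_pos: [0.4444, -0.2729, 0.1581]
eef_rot: [0.003, 1.0, -0.001, 0.004]
force: [0.8, 0.7, -0.1]
gripper_width: 0.996
grasp_force: 0.0
```

```bash
python3 - <<'E'
from h import *
f=grab('wrist','w10.png'); s=get_state(); print(s['ee_pos'],s['time_s'],s['force'],s['gripper_width'])
E
python3 m.py | grep -E '^(sat|bright 1.. )'
```

```text
[ 0.44172047 -0.26431003  0.15535542] 15.55 [-0.73770204  7.56740629 -1.81889279] 1.0039227012863936
bright 122 px [133.8 171.3] mean [570. 385.] rect [569. 386.] [33. 42.] 47.4 z 0.018
bright 125 px [133.8 205.4] mean [456. 379.] rect [456. 379.] [33. 44.] 66.0 z 0.018
bright 119 px [165.9 215.7] mean [425. 272.] rect [425. 272.] [44. 33.] 23.6 z 0.018
bright 177 px [194.5 226.7] mean [392. 175.] rect [391. 175.] [69. 28.] 40.7 z 0.014
sat 500 px [195.2  63.2] mean [950. 195.] rect [947. 245.] [ 25. 552.] 1.9 z -0.751
sat 306 px [329.1  67.4] mean [ 950. -266.] rect [ 961. -273.] [470.  41.] 90.0 z -0.751
sat 1140 px [166.3 119.7] mean [750. 286.] rect [748. 284.] [122. 117.] 5.5 z 0.044
sat 304 px [374.2 153.4] mean [ 656. -424.] rect [ 658. -425.] [62. 65.] 1.7 z 0.034
```

Emit:
carry_out([
  [[-8,-45,-10,0,0],[-8,-45,-10,0,0],[-8,-45,-10,0,0],[-8,-45,-10,0,0],[-8,-45,-5,0,0]],
])

```text
time_s: 16.1
ee_pos: [0.4014, -0.0438, 0.1988]
eef_rot: [0.0, 1.0, -0.0, 0.0]
force: [1.0, 0.5, -0.3]
gripper_width: 0.999
grasp_force: 0.0
```

Emit:
carry_out([
  [[0,-45,0,0,0],[0,-45,0,0,0],[0,-45,0,0,0],[0,-45,0,0,0],[0,-45,0,0,0]],
])

```text
time_s: 16.6
ee_pos: [0.4023, 0.1187, 0.1998]
eef_rot: [-0.027, 0.999, 0.036, -0.001]
force: [-0.6, 0.3, -0.2]
gripper_width: 1.001
grasp_force: 0.0
```

Emit:
carry_out([
  [[0,-45,0,0,0],[0,-45,0,0,0],[0,-35,0,0,0],[0,0,0,0,0],[0,0,0,0,0]],
])

```text
time_s: 17.1
ee_pos: [0.399, 0.1709, 0.2092]
eef_rot: [-0.056, 0.995, 0.076, -0.005]
force: [-0.2, -0.4, 0.1]
gripper_width: 0.999
grasp_force: 0.0
```

```bash
cat > pk.py <<'E'
from h import *
grab('wrist');f=grab('wrist','w11.png'); s=get_state(); print(np.round(s['ee_pos'],4),s['time_s'],s['eef_rot'].round(3))
hsv=cv2.cvtColor(f['color'],cv2.COLOR_RGB2HSV); w=cloud(f); m=((w[...,2]>.013)&(w[...,2]<.03)&(w[...,0]<.72)).astype(np.uint8)
n,l,st,ce=cv2.connectedComponentsWithStats(m)
for i in range(1,n):
    if st[i,4]>150:
        P=(w[l==i][:,:2]*1000).astype(np.float32); r=cv2.minAreaRect(P); print(st[i],np.round(P.mean(0)),np.round(r[0]),np.round(r[1]),round(r[2],1))
E
python3 pk.py
```

```text
[0.3989 0.1706 0.2091] 17.2 [-0.056  0.995  0.076 -0.005]
[308  65 204  40 839] [518.  49.] [519.  49.] [216.   5.] 88.7
[ 98  73  35  43 930] [459. 377.] [458. 379.] [30. 42.] 66.3
[182 116  33  39 852] [427. 271.] [427. 271.] [42. 30.] 24.9
[   0  134   45   75 1981] [336. 511.] [331. 529.] [70. 85.] 66.8
[251 151  38  46 803] [395. 178.] [394. 177.] [59. 22.] 40.3
```

View pics/w11.png

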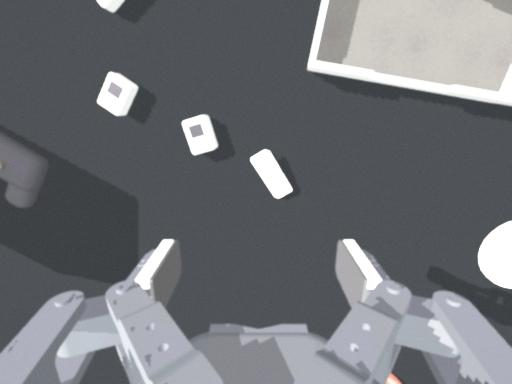

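Run:
```python
from h import *
s=get_state(); print(s['joints'].round(3),s['joint_torque'].round(1))
```

```text
[ 0.152  0.131 -0.456  0.985  0.113  3.141] [  0.3 -40.8  31.5   0.    0.5   0. ]
```

The tool tilted because joint 6 hit its limit (j6 = j1 + π − yaw). A half turn of the gripper fixes this for the left side: the grasp is the same, and tool x becomes world −x.

Emit:
carry_out([
  [[0,0,0,-0.15,0],[0,0,0,-0.15,0],[0,0,0,-0.15,0],[0,0,0,-0.15,0],[0,0,0,-0.15,0]],
])

```text
time_s: 17.7
ee_pos: [0.399, 0.1705, 0.2091]
eef_rot: [-0.054, 0.897, 0.438, 0.016]
force: [-0.2, -0.2, -0.4]
gripper_width: 0.999
grasp_force: 0.0
```

Emit:
carry_out([
  [[0,0,0,-0.15,0],[0,0,0,-0.15,0],[0,0,0,-0.15,0],[0,0,0,-0.15,0],[0,0,0,-0.15,0]],
])

```text
time_s: 18.2
ee_pos: [0.3989, 0.1705, 0.2091]
eef_rot: [-0.045, 0.674, 0.736, 0.035]
force: [-0.2, -0.1, -0.7]
gripper_width: 1.002
grasp_force: 0.0
```

Emit:
carry_out([
  [[0,0,0,-0.15,0],[0,0,0,-0.15,0],[0,0,0,-0.15,0],[0,0,0,-0.15,0],[0,0,0,-0.15,0]],
])

```text
time_s: 18.7
ee_pos: [0.399, 0.1705, 0.2091]
eef_rot: [-0.029, 0.358, 0.932, 0.049]
force: [-0.1, -0.0, 0.8]
gripper_width: 0.999
grasp_force: 0.0
```

Emit:
carry_out([
  [[0,0,0,-0.15,0],[0,0,0,-0.15,0],[0,0,0,-0.15,0],[0,0,0,-0.15,0],[0,0,0,-0.14,0]],
])

```text
time_s: 19.2
ee_pos: [0.3989, 0.1705, 0.2091]
eef_rot: [-0.009, -0.003, 0.998, 0.056]
force: [-0.2, -0.7, 0.1]
gripper_width: 1.001
grasp_force: 0.0
```

Emit:
carry_out([
  [[0,0,0,0,0],[0,0,0,0,0],[0,0,0,0,0]],
])

```text
time_s: 19.5
ee_pos: [0.399, 0.1709, 0.2091]
eef_rot: [-0.009, 0.001, 0.998, 0.056]
force: [0.2, 0.2, -0.2]
gripper_width: 1.0
grasp_force: 0.0
```

Half-turned, but the 6.5° tilt picked up at the limit (fingers lean +y) stays in the commanded pose. I'll cancel it by meeting the mirror limit (j6 = −π) while moving right, in steps.

Emit:
carry_out([
  [[0,0,0,-0.149,0],[0,0,0,-0.149,0],[0,0,0,-0.149,0],[0,0,0,-0.149,0],[0,0,0,-0.149,0]],
])

```text
time_s: 20.0
ee_pos: [0.3989, 0.171, 0.2091]
eef_rot: [0.012, -0.366, 0.929, 0.056]
force: [-0.5, 0.4, -0.2]
gripper_width: 0.996
grasp_force: 0.0
```

Emit:
carry_out([
  [[0,0,0,-0.149,0],[0,0,0,-0.149,0],[0,0,0,-0.149,0],[0,0,0,-0.149,0],[0,0,0,-0.149,0]],
])

```text
time_s: 20.5
ee_pos: [0.399, 0.171, 0.2091]
eef_rot: [0.031, -0.679, 0.732, 0.047]
force: [-0.5, -0.9, 0.4]
gripper_width: 0.997
grasp_force: 0.0
```

Emit:
carry_out([
  [[0,0,0,-0.149,0],[0,0,0,-0.149,0],[0,0,0,-0.149,0],[0,0,0,-0.149,0],[0,0,0,-0.149,0]],
])

```text
time_s: 21.0
ee_pos: [0.3989, 0.171, 0.2091]
eef_rot: [-0.046, 0.899, -0.435, -0.033]
force: [0.9, -0.3, -0.6]
gripper_width: 1.001
grasp_force: 0.0
```

Emit:
carry_out([
  [[0,0,0,-0.149,0],[0,0,0,-0.149,0],[0,0,0,-0.149,0],[0,0,0,-0.149,0],[0,0,0,-0.149,0]],
])

```text
time_s: 21.5
ee_pos: [0.3989, 0.171, 0.2091]
eef_rot: [-0.055, 0.995, -0.078, -0.014]
force: [-0.4, 0.2, -0.9]
gripper_width: 1.002
grasp_force: 0.0
```

Emit:
carry_out([
  [[0,0,0,-0.149,0],[0,40,-5,0,0],[0,40,-5,0,0],[0,40,-5,0,0],[0,30,-5,0,0]],
])

```text
time_s: 22.0
ee_pos: [0.3985, 0.0681, 0.2134]
eef_rot: [-0.034, 0.999, -0.034, -0.009]
force: [0.1, -1.0, 0.2]
gripper_width: 0.998
grasp_force: 0.0
```

Run:
```python
from h import *
s=get_state(); print(s['joints'].round(3),s['ee_pos'],s['eef_rot'].round(3))
```

```text
[-0.066  0.091 -0.487  1.013  0.068 -3.139] [0.39850624 0.06807248 0.21341569] [-0.034  0.999 -0.034 -0.009]
```

Emit:
carry_out([
  [[0,30,0,0,0],[0,30,0,0,0]],
])

```text
time_s: 22.2
ee_pos: [0.3973, 0.044, 0.2096]
eef_rot: [-0.019, 0.998, -0.052, -0.009]
force: [0.2, -0.6, -1.2]
gripper_width: 1.002
grasp_force: 0.0
```

Emit:
carry_out([
  [[0,20,0,0,0]],
])

```text
time_s: 22.3
ee_pos: [0.3963, 0.0356, 0.2087]
eef_rot: [-0.014, 0.998, -0.059, -0.01]
force: [-0.2, 0.2, 0.1]
gripper_width: 1.003
grasp_force: 0.0
```

Run:
```python
from h import *
s=get_state(); print(s['joints'].round(3),s['ee_pos'],s['eef_rot'].round(4))
```

```text
[-0.116  0.088 -0.502  1.001  0.027 -3.14 ] [0.39631728 0.03558661 0.20866151] [-0.014   0.9981 -0.0588 -0.0097]
```

Emit:
carry_out([
  [[0,28,0,0,0],[0,25,0,0,0],[0,0,0,0,0]],
])

```text
time_s: 22.6
ee_pos: [0.3941, 0.0135, 0.2077]
eef_rot: [-0.001, 0.997, -0.076, -0.01]
force: [0.5, 0.1, 0.9]
gripper_width: 0.997
grasp_force: 0.0
```

```bash
cat > tilt.py <<'E'
from h import *
from scipy.spatial.transform import Rotation as R
def st():
    s=get_state(); q=s['eef_rot']; M=R.from_quat([q[1],q[2],q[3],q[0]]).as_matrix(); return s,M
if __name__=='__main__':
    s,M=st(); print(s['time_s'],s['joints'].round(3),s['ee_pos'].round(4),'z',M[:,2].round(3),'yaw',round(np.degrees(np.arctan2(M[1,0],M[0,0])),1))
E
python3 tilt.py
```

```text
22.6 [-0.151  0.086 -0.507  0.999 -0.    -3.141] [0.3941 0.0135 0.2077] z [-0.021  0.003 -1.   ] yaw -8.7
```

Tilt is now cancelled (1.2° left). Turn to the first pack's grasp yaw of 25°−180° = −155°.

Emit:
carry_out([
  [[0,0,0,0.149,0],[0,0,0,0.149,0],[0,0,0,0.149,0],[0,0,0,0.149,0],[0,0,0,0.149,0]],
])

```text
time_s: 23.1
ee_pos: [0.3943, 0.0145, 0.2078]
eef_rot: [0.003, 0.9, -0.436, -0.01]
force: [0.9, 0.8, 0.3]
gripper_width: 0.999
grasp_force: 0.0
```

Emit:
carry_out([
  [[0,0,0,0.149,0],[0,0,0,0.149,0],[0,0,0,0.149,0],[0,0,0,0.149,0],[0,0,0,0.149,0]],
])

```text
time_s: 23.6
ee_pos: [0.3943, 0.0145, 0.2078]
eef_rot: [-0.006, -0.68, 0.733, 0.008]
force: [-0.5, 0.1, 0.2]
gripper_width: 1.0
grasp_force: 0.0
```

Emit:
carry_out([
  [[0,0,0,0.149,0],[0,0,0,0.149,0],[0,0,0,0.149,0],[0,0,0,0.149,0],[0,0,0,0.149,0]],
])

```text
time_s: 24.1
ee_pos: [0.3943, 0.0145, 0.2078]
eef_rot: [-0.009, -0.366, 0.931, 0.006]
force: [0.2, -0.2, 0.1]
gripper_width: 0.996
grasp_force: 0.0
```

Emit:
carry_out([
  [[0,0,0,0.149,0],[0,0,0,0.149,0],[0,0,0,0,0]],
])

```text
time_s: 24.4
ee_pos: [0.3943, 0.0145, 0.2078]
eef_rot: [-0.01, -0.226, 0.974, 0.004]
force: [-0.0, -0.3, 0.6]
gripper_width: 1.0
grasp_force: 0.0
```

```bash
cat > go.py <<'E'
import sys
from tilt import *
s,M=st(); a=list(map(float,sys.argv[1:])); p=s['ee_pos']*1000
print('t',s['time_s'],'at',p.round(1),'yaw',round(np.degrees(np.arctan2(M[1,0],M[0,0])),1),'tz',M[:,2].round(3),'f',s['force'].round(1),'w',round(s['gripper_width'],3))
for i in range(0,len(a),3): 
    t=np.array(a[i:i+3]); print('to',t,'shift',(M.T@(t-p)).round(1)); p=t
E
python3 go.py 427 271 140 427 271 40; python3 m.py | grep -E '^(bright 1.. )'
```

```text
t 24.4 at [394.3  14.5 207.8] yaw -153.9 tz [-0.021  0.004 -1.   ] f [-0.  -0.3  0.6] w 1.0
to [427. 271. 140.] shift [-143.4  215.1   68.2]
to [427. 271.  40.] shift [ -1.7  -1.3 100. ]
bright 122 px [133.8 171.3] mean [570. 385.] rect [569. 386.] [33. 42.] 47.4 z 0.018
bright 125 px [133.9 205.4] mean [456. 379.] rect [456. 379.] [34. 44.] 65.3 z 0.018
bright 119 px [165.9 215.7] mean [425. 272.] rect [425. 272.] [44. 33.] 23.6 z 0.018
bright 177 px [194.6 226.8] mean [391. 175.] rect [391. 175.] [69. 28.] 40.7 z 0.015
```

Emit:
carry_out([
  [[-24,36,10,0,0],[-24,36,10,0,0],[-24,36,10,0,0],[-24,36,10,0,0],[-24,36,10,0,0]],
])

```text
time_s: 24.95
ee_pos: [0.4213, 0.231, 0.1577]
eef_rot: [-0.009, -0.229, 0.973, 0.004]
force: [1.1, -0.1, 0.1]
gripper_width: 1.004
grasp_force: 0.0
```

Emit:
carry_out([
  [[-23,35,18,0,0],[0,0,40,0,0],[0,0,40,0,0],[0,0,0,0,0],[0,0,0,0,0]],
])

```text
time_s: 25.45
ee_pos: [0.4242, 0.2708, 0.0605]
eef_rot: [-0.01, -0.228, 0.974, 0.004]
force: [1.7, -0.2, 0.5]
gripper_width: 1.0
grasp_force: 0.0
```

```bash
python3 go.py 426 271 13; python3 pk.py
```

```text
t 25.45 at [424.2 270.8  60.5] yaw -153.6 tz [-0.022  0.003 -1.   ] f [ 1.7 -0.2  0.5] w 1.0
to [426. 271.  13.] shift [-2.6 -1.2 47.4]
[0.426  0.2713 0.0621] 25.55 [-0.008 -0.227  0.974  0.004]
[ 115   69   60  100 3279] [394. 177.] [395. 177.] [59. 22.] 40.2
[ 235  194   43   57 2333] [425. 270.] [427. 271.] [42. 30.] 24.8
[   0  235   65   78 1561] [524. 141.] [526. 141.] [59. 31.] 51.8
[328 297  23  29 370] [465. 364.] [466. 364.] [22. 13.] 1.2
```

View pics/w11.png

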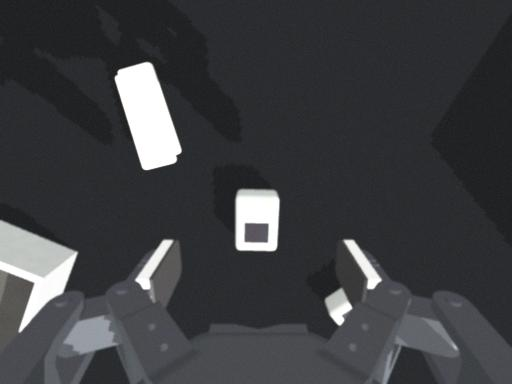

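The pack at (257,218) is centred between the pads and square to them, and its position of (427,271) is confirmed. Grasp.

Emit:
carry_out([
  [[-1,0,40,0,0],[0,0,8,0,0],[0,0,0,0,100],[0,0,0,0,200],[0,0,0,0,255]],
], force=60)

```text
time_s: 26.05
ee_pos: [0.4255, 0.2719, 0.0136]
eef_rot: [-0.009, -0.227, 0.974, 0.004]
force: [0.2, 0.3, -0.2]
gripper_width: 0.513
grasp_force: 0.0
```

Emit:
carry_out([
  [[0,0,0,0,255],[0,0,0,0,255],[0,0,-30,0,255],[0,0,-40,0,255],[0,0,-40,0,255]],
])

```text
time_s: 26.55
ee_pos: [0.4263, 0.2709, 0.1237]
eef_rot: [-0.01, -0.227, 0.974, 0.004]
force: [1.4, 0.3, -1.6]
gripper_width: 0.335
grasp_force: 59.9
```

```bash
python3 go.py 570 108 130
```

```text
t 26.55 at [426.3 270.9 123.7] yaw -153.8 tz [-0.021  0.004 -1.   ] f [ 1.4  0.3 -1.6] w 0.335
to [570. 108. 130.] shift [ -56.8 -209.5   -9.9]
```

Emit:
carry_out([
  [[0,0,0,0.119,255],[0,0,0,0.119,255],[0,0,0,0.119,255],[0,0,0,0.119,255],[-29,-33,0,0,255]],
])

```text
time_s: 27.05
ee_pos: [0.453, 0.2398, 0.122]
eef_rot: [-0.011, 0.01, 1.0, 0.002]
force: [1.4, -0.1, -0.7]
gripper_width: 0.337
grasp_force: 60.0
```

Emit:
carry_out([
  [[-29,-33,0,0,255],[-29,-33,0,0,255],[-29,-33,0,0,255],[-28,-33,0,0,255],[0,0,0,0,255]],
])

```text
time_s: 27.55
ee_pos: [0.5711, 0.0995, 0.119]
eef_rot: [-0.009, 0.012, 1.0, 0.001]
force: [0.3, 0.1, -1.7]
gripper_width: 0.332
grasp_force: 59.9
```

```bash
python3 go.py 570 108 60 570 108 25
```

```text
t 27.55 at [571.1  99.5 119. ] yaw 178.7 tz [-0.017  0.003 -1.   ] f [ 0.3  0.1 -1.7] w 0.332
to [570. 108.  60.] shift [ 0.2  8.3 59.1]
to [570. 108.  25.] shift [-0.6 -0.1 35. ]
```

Emit:
carry_out([
  [[0,8,35,0,255],[0,0,35,0,255],[0,0,18,0,255],[0,0,4,0,255],[0,0,0,0,255]],
])

```text
time_s: 28.05
ee_pos: [0.5655, 0.1122, 0.0267]
eef_rot: [-0.011, 0.009, 1.0, 0.002]
force: [0.6, -0.0, -0.2]
gripper_width: 0.339
grasp_force: 60.0
```

Emit:
carry_out([
  [[0,0,2,0,255],[0,0,0,0,255]],
])

```text
time_s: 28.25
ee_pos: [0.5666, 0.112, 0.0257]
eef_rot: [-0.009, 0.009, 1.0, 0.002]
force: [-0.5, 1.0, -1.2]
gripper_width: 0.336
grasp_force: 60.0
```

Emit:
carry_out([
  [[0,-3,1,0,255],[0,0,0,0,255],[0,0,0,0,145],[0,0,0,0,135],[0,0,0,0,135]],
])

```text
time_s: 28.75
ee_pos: [0.5658, 0.1089, 0.0237]
eef_rot: [-0.01, 0.009, 1.0, 0.002]
force: [0.4, 0.1, -0.3]
gripper_width: 0.468
grasp_force: 0.0
```

Emit:
carry_out([
  [[0,0,-30,0,135],[0,0,-40,0,135],[0,0,-40,0,60],[0,0,0,0,0],[0,0,0,0,0]],
])

```text
time_s: 29.25
ee_pos: [0.5686, 0.1085, 0.1344]
eef_rot: [-0.009, 0.009, 1.0, 0.002]
force: [0.5, 0.0, -1.6]
gripper_width: 0.95
grasp_force: 0.0
```

```bash
python3 go.py 457 379 130; python3 m.py | grep -E '^(bright|sat 1)'
python3 - <<'E'
from h import *
f=grab('wrist','w12.png')
E
```

```text
t 29.25 at [568.6 108.5 134.4] yaw 178.9 tz [-0.018  0.004 -1.   ] f [ 0.5  0.  -1.6] w 0.95
to [457. 379. 130.] shift [116.5 268.4   7.5]
bright 71 px [100.6 100.3] mean [807. 508.] rect [797. 506.] [127.   7.] 3.1 z 0.008
bright 739 px [337.4 145.2] mean [ 679. -296.] rect [ 678. -296.] [ 51. 174.] 85.3 z 0.014
bright 839 px [263.1 172.3] mean [580. -47.] rect [580. -13.] [201. 136.] 88.9 z 0.035
bright 121 px [133.8 171.3] mean [570. 385.] rect [569. 386.] [33. 42.] 47.4 z 0.018
bright 41 px [229.1 168.1] mean [590.  67.] rect [591.  67.] [13. 34.] 1.7 z 0.236
bright 2133 px [349.7 208.5] mean [ 467. -340.] rect [ 463. -341.] [111. 239.] 89.7 z 0.002
bright 127 px [133.9 205.4] mean [456. 379.] rect [456. 379.] [34. 44.] 65.3 z 0.019
bright 751 px [292.8 243.4] mean [ 346. -153.] rect [ 347. -153.] [ 99. 100.] 1.5 z 0.007
sat 185 px [351.2 222.5] mean [ 420. -348.] rect [ 421. -348.] [94. 20.] 0.7 z 0.018
```

View pics/w12.png

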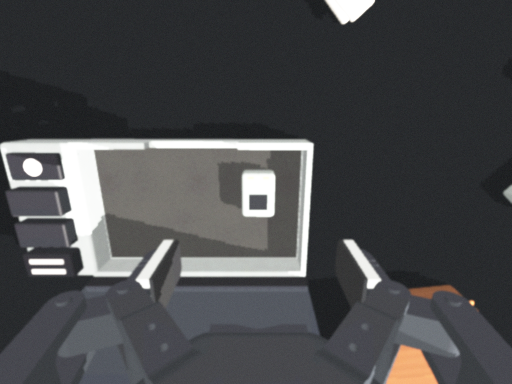

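The pack lies flat in the bay at (258,193), and the opener is still in place on the mat. On to the second pack.

Emit:
carry_out([
  [[17,38,0,0,0],[17,38,0,0,0],[17,38,0,0,0],[17,38,0,0,0],[17,38,0,0,0]],
])

```text
time_s: 29.85
ee_pos: [0.4848, 0.3009, 0.1344]
eef_rot: [-0.012, 0.009, 1.0, 0.001]
force: [0.1, 0.8, 0.1]
gripper_width: 1.004
grasp_force: 0.0
```

Emit:
carry_out([
  [[16,39,5,0,0],[14,39,5,0,0],[0,0,20,0.131,0],[0,0,20,0.131,0],[0,0,20,0.131,0]],
])

```text
time_s: 30.35
ee_pos: [0.4552, 0.3786, 0.0645]
eef_rot: [-0.011, 0.206, 0.978, -0.001]
force: [-1.0, 0.2, -0.7]
gripper_width: 1.0
grasp_force: 0.0
```

Emit:
carry_out([
  [[0,0,0,0,0],[0,0,0,0,0]],
])

```text
time_s: 30.55
ee_pos: [0.4558, 0.3783, 0.0661]
eef_rot: [-0.011, 0.202, 0.979, -0.001]
force: [-0.3, 0.3, -0.0]
gripper_width: 1.003
grasp_force: 0.0
```

```bash
python3 go.py 457 379 13; python3 pk.py
```

```text
t 30.55 at [455.8 378.3  66.1] yaw 156.6 tz [-0.023  0.003 -1.   ] f [-0.3  0.3 -0. ] w 1.003
to [457. 379.  13.] shift [-1.9  1.5 53. ]
[0.457  0.3789 0.0674] 30.65 [-0.01   0.203  0.979 -0.   ]
[ 350    0  162   14 1947] [373. 524.] [374. 526.] [96.  7.] 64.6
[ 239  192   42   56 2210] [457. 380.] [458. 379.] [30. 42.] 65.3
[  0 239  23  36 604] [410. 194.] [409. 190.] [21. 23.] 38.5
[304 306  41  35 845] [561. 391.] [563. 392.] [30. 23.] 43.4
```

Emit:
carry_out([
  [[-2,1,40,0,0],[0,0,13,0,0],[0,0,0,0,100],[0,0,0,0,200],[0,0,0,0,255]],
])

```text
time_s: 31.15
ee_pos: [0.4585, 0.3796, 0.0153]
eef_rot: [-0.01, 0.204, 0.979, 0.0]
force: [1.5, -0.0, -0.3]
gripper_width: 0.518
grasp_force: 0.0
```

Emit:
carry_out([
  [[0,0,0,0,255],[0,0,0,0,255],[0,0,-30,0,255],[0,0,-40,0,255],[0,0,-40,0,255]],
])

```text
time_s: 31.65
ee_pos: [0.4597, 0.3785, 0.1255]
eef_rot: [-0.011, 0.204, 0.979, -0.0]
force: [1.5, 1.0, -0.6]
gripper_width: 0.332
grasp_force: 59.5
```

Emit:
carry_out([
  [[0,0,0,-0.131,255],[0,0,0,-0.131,255],[0,0,0,-0.131,255],[-13,-40,0,0,255],[-13,-40,0,0,255]],
])

```text
time_s: 32.15
ee_pos: [0.4846, 0.2981, 0.1236]
eef_rot: [-0.01, 0.008, 1.0, 0.002]
force: [0.1, -0.1, -0.1]
gripper_width: 0.336
grasp_force: 59.6
```

Emit:
carry_out([
  [[-13,-40,0,0,255],[-13,-40,0,0,255],[-13,-40,0,0,255],[-13,-40,0,0,255],[-13,-40,0,0,255]],
])

```text
time_s: 32.65
ee_pos: [0.5463, 0.0954, 0.1218]
eef_rot: [-0.01, 0.009, 1.0, 0.002]
force: [0.7, 0.9, -0.4]
gripper_width: 0.333
grasp_force: 59.6
```

Emit:
carry_out([
  [[-13,-40,0,0,255],[0,-40,0,0,255],[0,-20,0,0,255],[0,0,0,0,255],[0,0,0,0,255]],
])

```text
time_s: 33.15
ee_pos: [0.557, -0.0033, 0.1209]
eef_rot: [-0.01, 0.01, 1.0, 0.002]
force: [0.5, -0.3, -1.4]
gripper_width: 0.335
grasp_force: 59.6
```

```bash
python3 go.py 570 -6 60 570 -6 25
```

```text
t 33.15 at [557.   -3.3 120.9] yaw 178.9 tz [-0.02   0.004 -1.   ] f [ 0.5 -0.3 -1.4] w 0.335
to [570.  -6.  60.] shift [-14.3  -2.7  60.6]
to [570.  -6.  25.] shift [-0.7 -0.1 35. ]
```

Emit:
carry_out([
  [[-14,-3,35,0,255],[0,0,35,0,255],[0,0,18,0,255],[0,0,6,0,255],[0,0,0,0,255]],
])

```text
time_s: 33.65
ee_pos: [0.5684, -0.0047, 0.0265]
eef_rot: [-0.011, 0.008, 1.0, 0.002]
force: [0.3, 0.9, -0.7]
gripper_width: 0.332
grasp_force: 59.6
```

Emit:
carry_out([
  [[0,0,1,0,255],[0,0,0,0,255]],
])

```text
time_s: 33.85
ee_pos: [0.5694, -0.0055, 0.0257]
eef_rot: [-0.01, 0.009, 1.0, 0.002]
force: [0.3, -0.4, -1.1]
gripper_width: 0.334
grasp_force: 59.6
```

Emit:
carry_out([
  [[0,0,1,0,255],[0,0,0,0,145],[0,0,0,0,135],[0,0,0,0,135],[0,0,-30,0,135]],
])

```text
time_s: 34.35
ee_pos: [0.5667, -0.0058, 0.0513]
eef_rot: [-0.013, 0.009, 1.0, 0.002]
force: [-0.2, -0.7, -1.1]
gripper_width: 0.472
grasp_force: 0.0
```

Emit:
carry_out([
  [[0,0,-40,0,135],[0,0,-40,0,60],[2,40,0,0,0],[2,40,0,0,0],[2,40,0,0,0]],
])

```text
time_s: 34.85
ee_pos: [0.5675, 0.1147, 0.1351]
eef_rot: [-0.01, 0.01, 1.0, 0.002]
force: [-0.0, 0.4, 0.0]
gripper_width: 1.001
grasp_force: 0.0
```

Emit:
carry_out([
  [[0,40,0,0,0],[0,40,0,0,0],[0,40,0,0,0],[0,40,0,0,0],[0,40,0,0,0]],
])

```text
time_s: 35.35
ee_pos: [0.5708, 0.3152, 0.1352]
eef_rot: [-0.01, 0.009, 1.0, 0.002]
force: [0.6, 0.1, 0.9]
gripper_width: 1.0
grasp_force: 0.0
```

Emit:
carry_out([
  [[0,40,0,0.145,0],[0,32,0,0.145,0],[0,0,20,0.145,0],[0,0,20,0.145,0],[0,0,20,0.145,0]],
])

```text
time_s: 35.85
ee_pos: [0.5755, 0.3857, 0.0744]
eef_rot: [-0.01, 0.366, 0.931, -0.002]
force: [0.4, 0.8, 0.1]
gripper_width: 0.998
grasp_force: 0.0
```

Emit:
carry_out([
  [[0,0,0,0,0],[0,0,0,0,0]],
])

```text
time_s: 36.05
ee_pos: [0.5757, 0.3852, 0.0755]
eef_rot: [-0.01, 0.361, 0.932, -0.002]
force: [0.2, 0.6, 0.9]
gripper_width: 1.0
grasp_force: 0.0
```

```bash
python3 pk.py;python3 go.py 570 386 13;  python3 m.py | grep -E '^(bright 1..|sat 1)'
```

```text
[0.5765 0.3856 0.0768] 36.15 [-0.01   0.362  0.932 -0.001]
[ 235  182   41   54 2061] [571. 387.] [572. 386.] [30. 42.] 47.7
[ 79 368  26  16 215] [592. 154.] [595. 154.] [23.  4.] 0.5
t 36.15 at [576.5 385.6  76.8] yaw 137.6 tz [-0.019  0.005 -1.   ] f [-1.5  0.1  1.3] w 0.998
to [570. 386.  13.] shift [ 4.  -3.5 63.9]
bright 1089 px [251.2 171.7] mean [580.  -8.] rect [580.  23.] [273. 136.] 88.8 z 0.034
bright 122 px [216.  174.6] mean [567. 110.] rect [567. 110.] [44. 33.] 1.7 z 0.028
bright 126 px [250. 175.] mean [569.  -4.] rect [567.  -4.] [44. 34.] 1.6 z 0.028
bright 177 px [194.6 226.8] mean [391. 175.] rect [391. 175.] [69. 28.] 40.7 z 0.014
sat 1141 px [166.2 119.6] mean [750. 286.] rect [748. 285.] [122. 117.] 5.5 z 0.044
sat 182 px [351.2 222.8] mean [ 419. -349.] rect [ 421. -348.] [94. 20.] 0.7 z 0.018
```

Emit:
carry_out([
  [[3,-2.5,40,0,0],[0,0,22,0,0],[0,0,0,0,100],[0,0,0,0,200],[0,0,0,0,255]],
])

```text
time_s: 36.7
ee_pos: [0.572, 0.3865, 0.0157]
eef_rot: [-0.009, 0.363, 0.932, -0.001]
force: [0.3, 0.3, -0.2]
gripper_width: 0.514
grasp_force: 0.0
```

Emit:
carry_out([
  [[0,0,0,0,255],[0,0,0,0,255],[0,0,-30,0,255],[0,0,-40,0,255],[0,0,-40,0,255]],
])

```text
time_s: 37.2
ee_pos: [0.5727, 0.3853, 0.1253]
eef_rot: [-0.01, 0.363, 0.932, -0.002]
force: [1.5, 0.4, -0.7]
gripper_width: 0.332
grasp_force: 59.9
```

Emit:
carry_out([
  [[0,0,0,-0.145,255],[0,0,0,-0.145,255],[0,0,0,-0.145,255],[0,0,0,-0.145,255],[0,0,0,-0.145,255]],
])

```text
time_s: 37.7
ee_pos: [0.5731, 0.3855, 0.1244]
eef_rot: [-0.01, 0.006, 1.0, 0.002]
force: [0.8, -0.0, -0.6]
gripper_width: 0.333
grasp_force: 59.9
```

Emit:
carry_out([
  [[0,-42,0,0,255],[0,-42,0,0,255],[0,-42,0,0,255],[0,-42,0,0,255],[0,-42,0,0,255]],
])

```text
time_s: 38.2
ee_pos: [0.5691, 0.1739, 0.1237]
eef_rot: [-0.01, 0.009, 1.0, 0.002]
force: [0.8, -0.7, -0.4]
gripper_width: 0.335
grasp_force: 59.8
```

Emit:
carry_out([
  [[0,-42,0,0,255],[0,-42,0,0,255],[0,-40,0,0,255],[0,0,0,0,255],[0,0,0,0,255]],
])

```text
time_s: 38.7
ee_pos: [0.5671, 0.0506, 0.1232]
eef_rot: [-0.01, 0.01, 1.0, 0.002]
force: [0.4, 0.7, -1.1]
gripper_width: 0.333
grasp_force: 59.9
```

```bash
python3 go.py 570 53 60 570 53 25
```

```text
t 38.7 at [567.1  50.6 123.2] yaw 178.8 tz [-0.019  0.004 -1.   ] f [ 0.4  0.7 -1.1] w 0.333
to [570.  53.  60.] shift [-4.1  2.2 63.1]
to [570.  53.  25.] shift [-0.7 -0.1 35. ]
```

Emit:
carry_out([
  [[-4,2,35,0,255],[0,0,35,0,255],[0,0,18,0,255],[0,0,8,0,255],[0,0,0,0,255]],
])

```text
time_s: 39.2
ee_pos: [0.5685, 0.055, 0.0266]
eef_rot: [-0.011, 0.008, 1.0, 0.002]
force: [0.3, -0.4, -0.3]
gripper_width: 0.334
grasp_force: 60.5
```

Emit:
carry_out([
  [[0,0,1.5,0,255],[0,0,0,0,255]],
])

```text
time_s: 39.4
ee_pos: [0.5695, 0.0544, 0.0255]
eef_rot: [-0.01, 0.009, 1.0, 0.002]
force: [0.2, 1.3, 0.3]
gripper_width: 0.334
grasp_force: 60.6
```

Emit:
carry_out([
  [[0,0,1,0,255],[0,0,0,0,145],[0,0,0,0,135],[0,0,0,0,135],[0,0,-30,0,135]],
])

```text
time_s: 39.9
ee_pos: [0.5665, 0.0536, 0.051]
eef_rot: [-0.014, 0.009, 1.0, 0.002]
force: [0.4, -0.0, 0.3]
gripper_width: 0.467
grasp_force: 0.0
```

Emit:
carry_out([
  [[0,0,-45,0,150],[0,0,-45,0,200],[0,0,-45,0,255],[0,0,-40,0,255],[0,0,0,0,255]],
])

```text
time_s: 40.4
ee_pos: [0.5758, 0.0528, 0.2344]
eef_rot: [-0.006, 0.009, 1.0, 0.002]
force: [1.3, -0.5, -1.0]
gripper_width: 0.003
grasp_force: 0.0
```

```bash
python3 go.py 705 52 230 705 52 150; python3 m.py | grep -E '^(bright 1..|sat 1)';python3 - <<'E'
from h import *
f=grab('wrist','w13.png')
E
```

```text
t 40.4 at [575.8  52.8 234.4] yaw 178.9 tz [-0.011  0.003 -1.   ] f [ 1.3 -0.5 -1. ] w 0.003
to [705.  52. 230.] shift [-129.2    1.6    3. ]
to [705.  52. 150.] shift [-0.9 -0.3 80. ]
sat 182 px [351.2 222.8] mean [ 419. -349.] rect [ 421. -348.] [94. 20.] 0.7 z 0.018
```

View pics/w13.png

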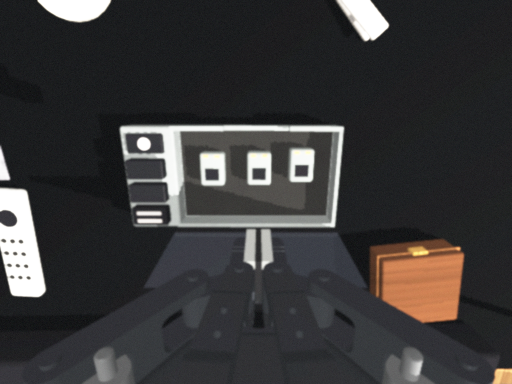

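All three packs lie flat in the bay at (212,168), (259,168) and (301,166). That's the last picture allowed, so I'll check by numbers from here. Next I go behind the lid and close it.

Emit:
carry_out([
  [[-33,0,0,0,255],[-33,0,0,0,255],[-33,0,0,0,255],[-30,0,0,0,255],[0,0,0,0,255]],
])

```text
time_s: 41.0
ee_pos: [0.7034, 0.0502, 0.2219]
eef_rot: [-0.012, 0.01, 1.0, 0.002]
force: [-1.1, -0.6, -0.3]
gripper_width: -0.003
grasp_force: 0.0
```

Emit:
carry_out([
  [[0,0,40,0,255],[0,0,40,0,255],[0,0,0,0,255],[0,0,0,0,255]],
])

```text
time_s: 41.4
ee_pos: [0.699, 0.0509, 0.1457]
eef_rot: [-0.012, 0.009, 1.0, 0.002]
force: [0.4, -0.6, 0.1]
gripper_width: 0.002
grasp_force: 0.0
```

```bash
python3 go.py 670 52 151 634 52 150 604 52 138 580 52 120 561 52 94 554 52 74 551 52 55
```

```text
t 41.4 at [699.   50.9 145.7] yaw 178.9 tz [-0.023  0.004 -1.   ] f [ 0.4 -0.6  0.1] w 0.002
to [670.  52. 151.] shift [29.1  0.5 -4.6]
to [634.  52. 150.] shift [36.  -0.7  1.8]
to [604.  52. 138.] shift [29.7 -0.6 12.7]
to [580.  52. 120.] shift [23.6 -0.5 18.6]
to [561.  52.  94.] shift [18.4 -0.4 26.4]
to [554.  52.  74.] shift [ 6.5 -0.2 20.2]
to [551.  52.  55.] shift [ 2.6 -0.1 19.1]
```

Emit:
carry_out([
  [[15,0,-2,0,255],[14,0,-2,0,255],[18,0,1,0,255],[18,0,1,0,255],[0,0,0,0,255]],
])

```text
time_s: 41.9
ee_pos: [0.6348, 0.0522, 0.1524]
eef_rot: [-0.009, 0.009, 1.0, 0.002]
force: [0.9, 0.3, 0.3]
gripper_width: 0.0
grasp_force: 0.0
```

Emit:
carry_out([
  [[15,0,6,0,255],[15,0,6,0,255],[12,0,9,0,255],[12,0,9,0,255],[0,0,0,0,255]],
])

```text
time_s: 42.4
ee_pos: [0.5805, 0.0532, 0.1214]
eef_rot: [-0.01, 0.009, 1.0, 0.002]
force: [0.5, -0.1, -0.1]
gripper_width: 0.001
grasp_force: 0.0
```

Emit:
carry_out([
  [[9,0,13,0,255],[9,0,13,0,255],[4,0,10,0,255],[3,0,10,0,255],[0,0,0,0,255]],
])

```text
time_s: 42.9
ee_pos: [0.5544, 0.0538, 0.0743]
eef_rot: [-0.011, 0.009, 1.0, 0.002]
force: [-0.2, 0.1, -0.3]
gripper_width: 0.001
grasp_force: 0.0
```

```bash
cat > lid.py <<'E'
from h import *
t=grab('top'); W=cloud(t); v=[]
for y in (.14,.12,.0,-.02):
    m=(abs(W[...,1]-y)<.01)&(W[...,0]>.5)&(W[...,0]<.67)&(W[...,2]<.2); P=W[m]
    v.append([(x,round(float(np.median(P[abs(P[:,0]-x/1000)<.006][:,2]))*1000) if (abs(P[:,0]-x/1000)<.006).any() else None) for x in (525,550,580,610,635)])
for r in v: print(r)
E
python3 lid.py; python3 go.py 551 52 55
```

```text
[(525, None), (550, None), (580, None), (610, None), (635, None)]
[(525, None), (550, None), (580, None), (610, None), (635, None)]
[(525, 66), (550, 153), (580, 55), (610, 48), (635, 42)]
[(525, 66), (550, 61), (580, 54), (610, 48), (635, 43)]
t 42.95 at [554.9  53.8  74.9] yaw 178.9 tz [-0.021  0.004 -1.   ] f [-0.5 -0.4  0.9] w 0.002
to [551.  52.  55.] shift [ 3.5 -1.9 20. ]
```

The lid is at about 0.2 rad and following. I'll push it shut.

Emit:
carry_out([
  [[4,0,8,0,255],[4,0,8,0,255],[0,0,4,0,255],[0,0,2,0,255],[0,0,0,0,255]],
])

```text
time_s: 43.45
ee_pos: [0.5457, 0.0541, 0.0532]
eef_rot: [-0.011, 0.009, 1.0, 0.002]
force: [-0.1, 1.0, 0.3]
gripper_width: -0.001
grasp_force: 0.3
```

Emit:
carry_out([
  [[0,0,2,0,255],[0,0,0,0,255]],
])

```text
time_s: 43.65
ee_pos: [0.5459, 0.0541, 0.0527]
eef_rot: [-0.01, 0.009, 1.0, 0.002]
force: [-8.5, 0.2, 22.2]
gripper_width: 0.002
grasp_force: 10.7
```

The lid is firmly shut. Lift and go to the quick key.

Emit:
carry_out([
  [[0,0,-35,0,255],[0,0,-35,0,255],[-27,-45,0,0,255],[-27,-45,0,0,255],[-27,-46,0,0,255]],
])

```text
time_s: 44.15
ee_pos: [0.6233, -0.0779, 0.1199]
eef_rot: [-0.01, 0.009, 1.0, 0.002]
force: [0.7, 1.1, -0.7]
gripper_width: 0.005
grasp_force: 0.0
```

Emit:
carry_out([
  [[0,0,0,0,255],[0,0,0,0,255],[0,0,0,0,255]],
])

```text
time_s: 44.45
ee_pos: [0.6214, -0.0757, 0.119]
eef_rot: [-0.011, 0.009, 1.0, 0.002]
force: [-0.0, 0.3, -0.3]
gripper_width: -0.005
grasp_force: 0.0
```

```bash
python3 go.py 624 -83.5 75 624 -83.5 51; python3 lid.py;  python3 m.py | grep -E '^(bright|sat)'
python3 - <<'E'
from h import *
f=grab('wrist'); g=cv2.cvtColor(f['color'],cv2.COLOR_RGB2GRAY); n,l,st,ce=cv2.connectedComponentsWithStats((g>190).astype(np.uint8))
for i in range(1,n):
    p=onz(f,*ce[i],.05)*1000
    if 40<st[i,4]<3000 and 500<p[0]<660 and -130<p[1]<-50: print(st[i],np.round(p,1))
E
```

```text
t 44.45 at [621.4 -75.7 119. ] yaw 179.0 tz [-0.021  0.004 -1.   ] f [-0.   0.3 -0.3] w -0.005
to [624.  -83.5  75. ] shift [-3.7 -7.9 43.8]
to [624.  -83.5  51. ] shift [-0.5 -0.1 24. ]
[(525, 40), (550, 42), (580, 42), (610, 40), (635, 42)]
[(525, 41), (550, 40), (580, 41), (610, 41), (635, 41)]
[(525, None), (550, None), (580, None), (610, 40), (635, 41)]
[(525, None), (550, None), (580, None), (610, None), (635, 121)]
bright 71 px [100.6 100.3] mean [807. 508.] rect [797. 506.] [127.   7.] 3.1 z 0.008
bright 740 px [337.4 145.2] mean [ 679. -296.] rect [ 678. -296.] [ 51. 174.] 85.4 z 0.014
bright 1330 px [223.  169.6] mean [585.  87.] rect [575.  79.] [160. 120.] 88.3 z 0.041
bright 2147 px [349.6 208.7] mean [ 466. -340.] rect [ 463. -341.] [111. 239.] 89.7 z 0.002
bright 178 px [194.5 226.8] mean [391. 175.] rect [391. 175.] [69. 28.] 40.7 z 0.015
bright 92 px [304.8 245.3] mean [ 340. -192.] rect [ 341. -194.] [19. 61.] 81.6 z 0.006
sat 444 px [194.2  63.3] mean [949. 199.] rect [947. 245.] [ 25. 552.] 1.9 z -0.752
sat 289 px [329.7  67.5] mean [ 950. -268.] rect [ 961. -273.] [ 41. 470.] 0.0 z -0.752
sat 1144 px [166.2 119.7] mean [750. 286.] rect [748. 285.] [122. 117.] 5.5 z 0.044
sat 306 px [374.3 153.4] mean [ 656. -424.] rect [ 657. -425.] [62. 65.] 0.5 z 0.035
sat 182 px [351.2 222.8] mean [ 419. -349.] rect [ 421. -348.] [94. 20.] 0.7 z 0.018
sat 190 px [141.4 256.6] mean [288. 349.] rect [293. 338.] [ 26. 129.] 1.5 z 0.744
[236  84  21  22 351] [534.6 -81.6  50. ]
[227 204  39   7 264] [619.3 -83.9  50. ]
[228 216  38   6 227] [629.3 -84.2  50. ]
[246 231   9  36 199] [655.8 -81.9  50. ]
[262 231   9  37 198] [656.8 -68.6  50. ]
```

Emit:
carry_out([
  [[-3,-8,30,0,255],[0,0,25,0,255],[0,0,6,0,255],[0,0,4,0,255],[0,0,3,0,255]],
])

```text
time_s: 45.1
ee_pos: [0.6236, -0.0838, 0.0519]
eef_rot: [-0.01, 0.009, 1.0, 0.002]
force: [-1.3, 0.3, 1.9]
gripper_width: 0.0
grasp_force: 1.0
```

Emit:
carry_out([
  [[0,0,2,0,255],[0,0,0,0,255]],
])

```text
time_s: 45.3
ee_pos: [0.6238, -0.0839, 0.0502]
eef_rot: [-0.01, 0.009, 1.0, 0.002]
force: [-1.0, 2.6, 3.9]
gripper_width: -0.002
grasp_force: 1.7
```

Emit:
carry_out([
  [[0,0,1,0,255],[0,0,0,0,255]],
])

```text
time_s: 45.5
ee_pos: [0.6238, -0.0839, 0.0499]
eef_rot: [-0.01, 0.009, 1.0, 0.002]
force: [-5.6, 2.3, 12.0]
gripper_width: 0.001
grasp_force: 5.7
```

Bottomed. Lift clear and verify everything.

Emit:
carry_out([
  [[0,0,-40,0,255],[0,0,-45,0,255],[30,0,-45,0,255],[40,0,-30,0,255],[45,-40,0,0,255]],
])

```text
time_s: 46.0
ee_pos: [0.5224, -0.1149, 0.2116]
eef_rot: [-0.006, 0.007, 1.0, 0.001]
force: [-0.1, -0.9, 0.1]
gripper_width: -0.0
grasp_force: 0.0
```

Emit:
carry_out([
  [[45,-40,0,0,255],[45,-40,0,0,255],[45,0,0,0,255],[0,0,0,0,255],[0,0,0,0,255]],
])

```text
time_s: 46.5
ee_pos: [0.3999, -0.1809, 0.21]
eef_rot: [-0.009, 0.01, 1.0, 0.001]
force: [1.1, -0.7, 0.5]
gripper_width: 0.003
grasp_force: 0.0
```

```bash
python3 go.py; python3 lid.py; python3 m.py | grep -E '^(bright|sat)'
python3 - <<'E'
from h import *
g=grab('top'); W=cloud(g)
print('keys', [round(float(np.nanmedian(W[int(v)-1:int(v)+2,int(u)-1:int(u)+2,2])),4) for u,v in [(273.5,186),(274,177),(274,168),(275,159)]])
print('blade', np.round(np.nanmedian(W[186:200,352:353].reshape(-1,3),axis=0),3))
E
```

```text
t 46.5 at [ 399.9 -180.9  210. ] yaw 178.9 tz [-0.019  0.003 -1.   ] f [ 1.1 -0.7  0.5] w 0.003
[(525, 41), (550, 40), (580, 42), (610, 42), (635, 42)]
[(525, 41), (550, 41), (580, 40), (610, 41), (635, 41)]
[(525, 42), (550, 41), (580, 41), (610, 40), (635, 40)]
[(525, 41), (550, 41), (580, 41), (610, 41), (635, 42)]
bright 71 px [100.6 100.3] mean [807. 508.] rect [797. 506.] [127.   7.] 3.1 z 0.007
bright 737 px [337.4 145.3] mean [ 679. -296.] rect [ 678. -296.] [ 51. 174.] 85.2 z 0.014
bright 2494 px [241.7 171. ] mean [582.  24.] rect [582.  23.] [273. 134.] 88.6 z 0.041
bright 1026 px [350.7 189.8] mean [ 529. -343.] rect [ 518. -341.] [130. 108.] 0.5 z 0.002
bright 178 px [194.5 226.8] mean [391. 175.] rect [391. 175.] [69. 28.] 40.7 z 0.015
bright 794 px [293.5 242.4] mean [ 349. -155.] rect [ 354. -174.] [101. 148.] 21.8 z 0.008
sat 807 px [246.6  64.8] mean [950.  18.] rect [961.   7.] [  42. 1029.] 0.0 z -0.751
sat 1141 px [166.2 119.7] mean [750. 286.] rect [748. 285.] [122. 117.] 5.5 z 0.044
sat 305 px [374.2 153.4] mean [ 656. -424.] rect [ 658. -425.] [62. 65.] 1.7 z 0.035
keys [0.05, 0.0499, 0.0487, 0.0396]
blade [ 0.521 -0.35   0.012]
```

```bash
python3 -c "
from h import *
print(env.sign_off())"
```

```text
the job is handed in; nothing more can be done
None
```

The job is handed in: off key pressed first, three packs flat in the bay, lid shut, opener back on the mat, quick key latched down with off popped up, and the other things on the console measured unmoved, though the arm partly hid the coaster and the opener's handle in the last check.

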